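Close and lock a slip-casting mould

TASK

Close the casting mould and lock it ready for pouring: put the loose plaster top half squarely down on the lower half in the stand and let go of it, then slide the forked lock bar by its black knob all the way to its end stop, so that the fork lies over the top half. Then take the mallet by its handle and knock the leaning sprung lock pin down with it, the mallet face square on the pin, until the pin catches and stays down. Finally stand the mallet back on the bench on one face of its head, as it stood, with the handle level; leave the studio's other things where they are.

Things in the scene. Friction and masses are not known exactly. Their poses are not given: they have to be found in the camera images.
- stand: Fixed mould stand: plywood board 110 x 263 x 12 mm. Origin on the bench (z = 0) under the centre of the lower mould half; x to the back, y left along the slide, z up; board from y = -55 to +208. At y = +60 to +206 the aluminium bar guide (52 wide, 89 high above the bench); over it at y = +157 the grey pin housing (78 in x, 46 in y, 133 high above the bench).
- bed (a point): Centre of the top face of the fixed plaster lower half (60 x 76 mm), 36 mm above the bench, axes as the stand's: the top half's underside centre belongs here. Four aluminium corner angles, 2.5 mm clear of the top half, rise 7 mm above this face and then flare outward for 11 mm; each hides 12 mm of a side from its corner, the middle of every side is free.
- mould_top: Loose plaster top half of the mould: white block 60 (x) x 76 (y) x 38 (z) mm, 0.18 to 0.29 kg, with a round countersunk pouring hole (16 mm) through its middle. Origin at the centre of its underside, z up. It stands on the bench the right way up; either way round fits (half a turn about z).
- lock_bar (a joint): Travel of the steel lock bar in m, 0 drawn back, 0.062 at the end stop; it slides to the stand's -y and stays where left (friction 1.5 N). Bar 40 wide, 8 thick, underside 76 mm above the bench (2 over a seated top half). Its two fork tips (26 mm apart) are at stand y = +53 mm minus the travel. Until it is home its tail bars the pin; in the last 4 mm the pin's round tip draws it on.
- bar_knob (a point): Grip point on the lock bar's upright round black knob, 16 mm in diameter, on the bar's centre line. The knob reaches from 84 to 114 mm above the bench, this point is 105 above it. It moves with the bar, at stand y = +113 mm minus the travel.
- lock_pin (a joint): Travel of the sprung lock pin in m, along its own axis: 0 up, 0.016 bottomed. Its spring pushes back with 4 N at first and 8 N at the end. At 0.0145 a spring catch in the housing snaps over the pin's collar and holds it down (it rests at about 0.0145); short of that it springs back. About 12 N drives it all the way.
- pin_top (a point): Centre of the flat struck face of the lock pin's steel head, 22 mm across. Its z axis is the pin's axis, out of the housing, leaning 30 degrees from vertical toward the stand's -x (the robot); the pin goes down along -z. Pin up, it lies at x = -37.5, y = +157, z = +145 mm of the stand, the head's underside 18 mm off the housing.
- mallet: Loose mallet, 0.28 to 0.4 kg. Origin at the centre of its black rubber head, 46 mm across and 66 long along z: each flat face is 33 mm from the origin. The straight wooden handle leaves along -x, ends 120 mm from the origin, is 20 wide (y) and 24 high (z). It stands on one face, handle level 33 mm above the bench, pointing roughly away from the robot. Balance point 5 mm from the origin along -x.
- mallet_grip (a point): Point on the mallet handle's centre line, 70 mm from the head's centre (47 from the head's side), a good place to grip; axes as the mallet's.
- mug: Bystander: a cream hand-built mug about 130 x 190 x 128 high, back right, in mm. Origin at the centre of its underside.
- tin: Bystander: a flat teal tin, 70 x 98 x 30 high, on the front of the bench, in mm. Origin at the centre of its underside.
- pin_case: Bystander: a small plywood box, 54 x 84 x 29 high, lying on the fixed banding wheel (dark round turntable, 120 across, top 44 above the bench) in the back left corner, in mm. Origin at the centre of its underside.
- squat_bottle: Bystander: a squat squeeze bottle, 50 across, 63 high to the cap and 99 to the needle, on the front of the bench, in mm. Origin at the centre of its underside.
- brown_bottle: Bystander: a squeeze bottle, 42 across, 105 high to the needle, on the front of the bench, in mm. Origin at the centre of its underside.
- slim_bottle: Bystander: a slim squeeze bottle, 32 across, 111 high to the needle, by the back wall, in mm. Origin at the centre of its underside.

How it is judged:
By the outcome, as a careful person would: the job done as asked, in the order asked, and still so for the second after the job is handed in, with the robot touching nothing.
It also fails if it takes over 58 s, if anything falls off the work surface, if the arm or the gripper's body presses on something with over 40 N, if the wrist force passes 120 N, or if a joint passes its speed limit or range.

ROBOT

A 7-joint arm with a two-finger parallel gripper is mounted at the origin on a cart in front of the work surface, level with it; the furniture and walls round the work are solid. World frame = base frame: x ahead of the robot, y to its left, z up, the work surface at z = 0. Lengths are in m, angles in rad, forces in N, time in s.
With the tool pointing down it reaches from about 0.425 to 1.025 m from the base axis. Payload 3.6 kg.
Tool frame: the origin (TCP) lies on the centre line of the jaws, within the pads' length; the fingertips stand bot.tcp_to_tips ahead of it and the grasp point (between the pads) lies 3 mm ahead of it (bot.tcp_to_tips is the distance from the TCP to the fingertips, in m); z points along the fingers, y is the line along which they close (so a half turn about z gives the same grasp; the last joint's range is limited). The gripper opens to 85 mm and grips with 20 to 120 N. Pads are 22 mm wide; open, the fingers measure 114 mm over their backs; the gripper's body (76 mm by 85 mm) begins 54 mm behind the grasp point. The pads swing forward as they close: fully open they stand 13 mm farther back than shut.
Start: joints at [0.64, 0.591, 0.048, 1.609, -0.033, 0.943, -0.034], TCP at [0.538, -0.486, 0.253] pointing down, gripper open.
Joint ranges: [-2.69, 2.69], [-0.47, 2.24], [-1.27, 1.36], [0.19, 2.51], [-1.53, 4.68], [0.08, 2.07], [-3.09, 3.09]. Speed limits (rad/s): [2.57, 2.57, 3.14, 3.14, 3.14, 3.14, 3.14].

INTERFACE

Orientations are given as a unit quaternion [w, x, y, z].
In Python, from cell import bot gives the robot as it stands.
- The arm moves only by the tool send_rows, never from a script. Its argument "steps" is a list of rows, each a list of 2 entries, a list of its own where there are three numbers: the shift along the tool's x, y, z in units of 25 mm (1.0 is 25 mm), then the turn about the tool's z in units of 8 degrees (1.0 is 8 degrees). In form: [[[dx, dy, dz], turn], ...]. A call has 1 to 8 rows; each row shifts and turns the commanded pose from where the row before left it, along the tool's axes as they then stand; what a row does not reach is not made up. A row lasts 1/10 s, in which the tool goes at most 50 mm and 8.59 degrees, less where a joint would pass 70% of its speed; a pose out of reach is approached as far as the arm can. A call is refused whole if a number of a shift passes 1 or a number of a turn 1, either way. A call with a gripper value outside its range is refused whole. "gripper" is the closure, from 0 (fully open) to 1 (shut), set as the call begins (left out, the last holds). The fingers move at their own pace and stop on an object; the grip force is fixed at half the most. Time passes only in rows, so rows that do not move let the fingers close. It gives the time, the measured TCP pose, the force, the opening and the grip force at its end, in the units of the state.
- bot.get_state(): the state, without advancing time (a new reading comes with each control period).
- bot.capture(name): name is "scene" or "top"; returns a dict with "color" (420x560x3 uint8, blue, green, red), "vertical_fov" (degrees; the focal length in pixels is half the picture's height over the tangent of half this angle, whatever the lens; pixels are square), "cx", "cy" (the principal point, pixels), "R" (3x3) and "t" (3): a world point X has camera coordinates R X + t. Camera axes: x right, y down, z forward; pixel columns grow to the right and rows downward; lengths in m; the calibration is good to about 2 mm. A picture is of the moment at which its call begins. There is no depth.
- bot.finish_job(): hands the job in; it is judged then, once.
Trained networks look in the newest picture that a camera, given by its name, has taken for a name from the list of things; names that differ only in an ending like _2 or _b are one class to them, and where a whole thing is asked for, a point or a joint stands for the part that bears it (a point fixed in the world has none). Each returns a list of dicts, best first, with "conf" (0 to 1); they miss things now and then, are a little off and sometimes report something else, mostly with a low value. They report only what shows in the picture. A call takes as long as a camera call.
- bot.silhouettes(camera, target): "mask" (420x560 bool, what is visible of it) and "xy" ([column, row] in pixels, amid what is visible of it).
- bot.tip_of(camera, target): "xy" ([column, row] in pixels: a listed point, or the origin of a listed thing).
The state is a dict: "time": time; "q": joint angles; "joint_velocities": joint speeds; "joint_torque": joint torques, N m; "eef_pos": TCP position; "tool_rot": TCP orientation; "wrist_force": force on the tool from outside, world axes, zero at the start; "torque": the same for the moment, N m; "gripper_width": finger opening in m; "gripper_force": force on a finger pad.
Only numpy, scipy, OpenCV 4.12 (cv2) and the standard library are available. Lean on these libraries where they do the work, as an engineer would, in place of code of your own. Each camera call takes 0.05 s, during which the arm holds its last target. There are 200 camera calls.

## Working session

There is one attempt and no reset: what is moved stays moved. The work goes in short steps, Python scripts to look and compute and a tool call to move; the robot and the scene stay as the last step left them, time stands still between calls to the robot, and variables do not carry over. Pictures are saved under pics/ and viewed, at most 10 in all, crops included, and the job is handed in when it is done.

Besides the shell and the picture viewer there is one more tool, called after "Request:" by a JSON object that holds its "fn" and its "kwargs", one argument or row to a line. send_rows: Moves the arm, as the interface text tells. Its arguments: {"type":"object","properties":{"steps":{"type":"array","items":{"type":"array"}},"gripper":{"type":"number"}},"required":["steps"]}

```bash
ls; mkdir -p pics; python3 - <<'E'
from cell import bot
import cv2,numpy as np
s=bot.get_state(); print(s['time'],s['eef_pos'],s['tool_rot'],s['gripper_width'],bot.tcp_to_tips)
for c in ['scene','top']:
    f=bot.capture(c); cv2.imwrite(f'pics/{c}0.png',f['color'])
    print(c,f['vertical_fov'],f['cx'],f['cy'],np.round(f['R'],4).tolist(),np.round(f['t'],4).tolist())
    for n in ['stand','bed','mould_top','bar_knob','pin_top','mallet','mallet_grip','mug','tin','pin_case','squat_bottle','brown_bottle','slim_bottle']:
        print(n,[(np.round(d['xy'],1).tolist(),round(d['conf'],2)) for d in bot.tip_of(c,n)[:2]])
E
```

```text
pics
0.0 [ 0.53772241 -0.4851009   0.25213041] [-1.02455345e-03  9.13726456e-01  4.06328238e-01 -5.27074645e-04] 0.08541437711463525 0.022
scene 43.290768328416945 270.203877676535 213.11568499345984 [[0.7664, -0.6421, 0.018], [-0.3168, -0.4022, -0.859], [0.5588, 0.6526, -0.5117]] [-0.4171, 0.2447, 1.0063]
stand [([309.8, 258.9], 0.64)]
bed [([313.6, 248.4], 0.83)]
mould_top [([327.9, 317.2], 0.75)]
bar_knob [([279.7, 206.1], 0.56), ([306.8, 257.9], 0.19)]
pin_top [([257.2, 187.4], 0.51), ([311.5, 245.5], 0.3)]
mallet []
mallet_grip [([195.0, 194.9], 0.61)]
mug [([393.6, 283.6], 0.57)]
tin [([235.0, 289.9], 0.8), ([350.8, 243.9], 0.26)]
pin_case [([237.8, 170.6], 0.76), ([279.2, 204.5], 0.61)]
squat_bottle [([193.5, 247.2], 0.66), ([235.6, 170.3], 0.62)]
brown_bottle [([236.5, 174.0], 0.65), ([203.3, 258.9], 0.63)]
slim_bottle [([351.3, 244.2], 0.92), ([237.1, 286.2], 0.42)]
top 43.60111482887359 287.3467111560343 219.73071278978213 [[-0.0069, -1.0, -0.0014], [-0.9898, 0.0071, -0.1425], [0.1425, 0.0004, -0.9898]] [-0.0023, 0.5365, 1.5331]
stand [([324.6, 208.6], 0.6)]
bed [([329.3, 206.0], 0.57)]
mould_top [([375.7, 245.4], 0.59)]
bar_knob [([286.6, 206.7], 0.69)]
pin_top [([287.1, 205.3], 0.6), ([271.7, 218.4], 0.46)]
mallet [([195.4, 253.9], 0.7), ([273.3, 213.3], 0.47)]
mallet_grip [([197.0, 237.0], 0.81), ([187.5, 178.7], 0.6)]
mug [([379.0, 182.1], 0.66)]
tin [([318.9, 273.2], 0.63)]
pin_case [([187.0, 180.2], 0.65)]
squat_bottle [([253.8, 272.3], 0.66)]
brown_bottle [([268.0, 270.9], 0.57)]
slim_bottle [([326.8, 171.2], 0.5), ([274.8, 214.9], 0.28)]
```

```bash
python3 - <<'E'
import cv2
a=cv2.imread('pics/scene0.png');b=cv2.imread('pics/top0.png')
cv2.imwrite('pics/s0c.png',cv2.resize(a[130:350,150:450],(800,587),interpolation=cv2.INTER_CUBIC))
cv2.imwrite('pics/t0c.png',cv2.resize(b[150:300,160:430],None,fx=2.96,fy=2.96,interpolation=cv2.INTER_CUBIC))
E
```

```text
(no output)
```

View pics/s0c.png

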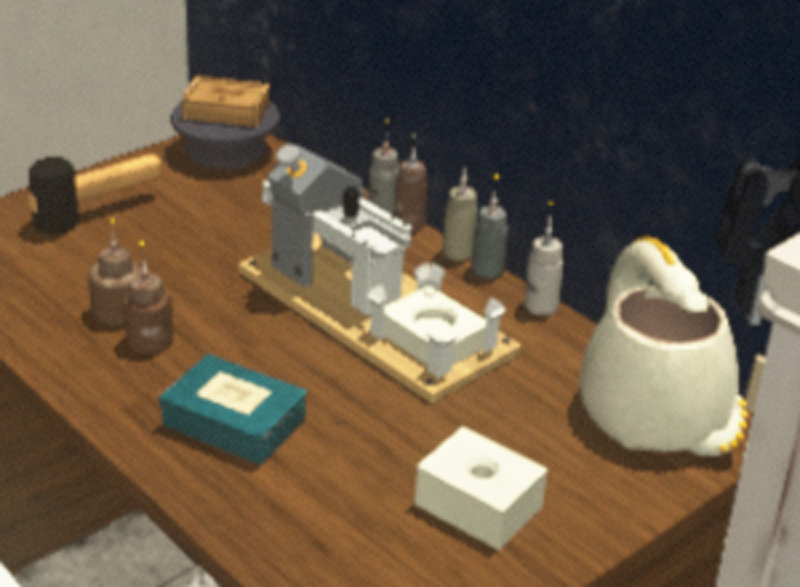

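View pics/t0c.png

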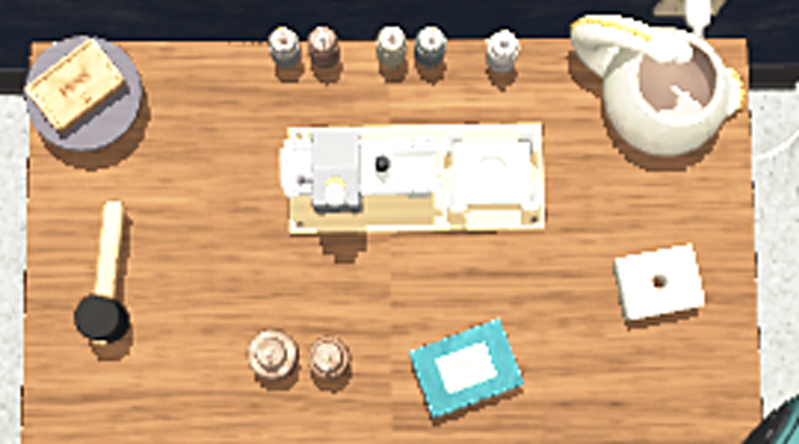

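The stand's long side runs left–right: bed centre at about top-crop (490,172), knob (382,163), pin (335,187). The loose top is at (659,282) and the mallet head at (102,317), with its handle pointing away. Next I fit the poses to the masks.

```bash
cat > h.py <<'E'
import cv2,numpy as np
from scipy.optimize import minimize
from cell import bot
def box(x0,x1,y0,y1,z0,z1): return np.array([[x,y,z] for x in(x0,x1) for y in(y0,y1) for z in(z0,z1)])/1000
def cyl(r,z0,z1,cx=0,cy=0):
    a=np.linspace(0,2*np.pi,24,endpoint=False)
    return np.array([[cx+r*np.cos(t),cy+r*np.sin(t),z] for t in a for z in(z0,z1)])/1000
P={'mould_top':[box(-30,30,-38,38,0,38)],
 'mallet':[cyl(23,0,66),box(-120,0,-10,10,21,45)],
 'stand':[box(-55,55,-55,208,0,12),box(-30,30,-38,38,0,36),box(-26,26,60,206,12,89),box(-39,0,134,180,12,110),box(0,39,134,180,12,133)],
 'tin':[box(-35,35,-49,49,0,30)]}
def K(f):
    F=210/np.tan(np.radians(f['vertical_fov']/2)); return F,f['cx'],f['cy']
def proj(f,X):
    F,cx,cy=K(f); c=X@np.array(f['R']).T+f['t']; return np.c_[cx+F*c[:,0]/c[:,2],cy+F*c[:,1]/c[:,2]]
def ray(f,uv,z):
    F,cx,cy=K(f); R=np.array(f['R']); d=R.T@np.array([(uv[0]-cx)/F,(uv[1]-cy)/F,1]); o=-R.T@np.array(f['t'])
    return o+d*(z-o[2])/d[2]
def tri(fs,uvs):
    g=lambda X:sum(np.sum((proj(f,X[None])[0]-u)**2) for f,u in zip(fs,uvs))
    r=minimize(g,np.array([.7,0,.05]),method='Nelder-Mead',options=dict(maxiter=2000,xatol=1e-5,fatol=1e-5)); return r.x,r.fun
S=4
def render(f,parts,p,z=0):
    c,s=np.cos(p[2]),np.sin(p[2]); im=np.zeros((420*S,560*S),np.uint8)
    for q in parts:
        w=np.c_[p[0]+c*q[:,0]-s*q[:,1],p[1]+s*q[:,0]+c*q[:,1],q[:,2]+z]
        cv2.fillConvexPoly(im,cv2.convexHull(np.round((proj(f,w)+.5)*S).astype(np.int32)),1)
    return im.astype(bool)
def fit(fs,name,p0,z=0):
    ms=[(f,cv2.resize(m.astype(np.uint8),None,fx=S,fy=S,interpolation=cv2.INTER_NEAREST).astype(bool)) for f,m in fs]
    def g(p):
        t=0
        for f,m in ms:
            r=render(f,P[name],p,z); t+=1-(r&m).sum()/(r|m).sum()
        return t/len(ms)
    b=min((minimize(g,p0,method='Nelder-Mead',options=dict(initial_simplex=np.array(p0)+np.array([[0,0,0],[.01,0,0],[0,.01,0],[0,0,.15]])*k,xatol=1e-4,fatol=1e-4)) for k in(1,-1)),key=lambda r:r.fun)
    return b.x,b.fun
E
python3 - <<'E'
from h import *
fs={c:bot.capture(c) for c in('scene','top')}
g={'mould_top':((375.7,245.4),0),'mallet':((195,257),0),'stand':((325,208),0),'tin':((318.9,273),-.2)}
for n,(uv,yaw) in g.items():
    p0=[*ray(fs['top'],uv,0)[:2],yaw if n!='mallet' else np.pi-.1]
    M={}
    for c in fs:
        d=bot.silhouettes(c,n)
        print(n,c,[(np.round(x['xy']).tolist(),round(x['conf'],2),int(x['mask'].sum())) for x in d[:2]])
        if d: M[c]=(fs[c],d[0]['mask'])
    print(p0)
    for k in M: print(k,fit([M[k]],n,p0))
    if len(M)==2: print('both',fit(list(M.values()),n,p0))
T=lambda n,a,b:print(n,tri([fs['scene'],fs['top']],[a,b]))
T('bed',(313.6,248.4),(329.3,206));T('knob',(279.7,206.1),(286.6,206.7));T('pin',(257.2,187.4),(271.7,218.4))
T('grip',(195,194.9),(197,237))
for n,uv in dict(mug=(379,182),squat=(253.8,272.3),brown=(268,270.9),slim=(326.8,171.2),case=(187,180)).items(): print(n,ray(fs['top'],uv,0)[:2])
E
```

```text
mould_top scene [([332.0, 313.0], 0.81, 1527), ([288.0, 237.0], 0.57, 4583)]
mould_top top [([378.0, 242.0], 0.67, 597)]
[np.float64(0.46107370582679436), np.float64(-0.27456815616612673), 0]
scene (array([ 0.45872346, -0.28935111,  0.18066825]), np.float64(0.04153276654598703))
top (array([ 0.46247762, -0.28977935,  0.17103079]), np.float64(0.060774047839030954))
both (array([ 0.45984605, -0.28992918,  0.18306761]), np.float64(0.07599147711925702))
mallet scene [([176.0, 200.0], 0.74, 790)]
mallet top [([197.0, 250.0], 0.6, 473), ([382.0, 176.0], 0.52, 1892)]
[np.float64(0.42962156848222033), np.float64(0.2751363039094125), 3.041592653589793]
scene (array([0.42205041, 0.26954235, 3.08257538]), np.float64(0.12342745317305004))
top (array([0.4255424 , 0.27198065, 3.05781324]), np.float64(0.10818817395425995))
both (array([0.42517875, 0.27270863, 3.04560984]), np.float64(0.12862064551002117))
stand scene [([284.0, 236.0], 0.84, 4627)]
stand top [([300.0, 211.0], 0.55, 3136), ([378.0, 243.0], 0.22, 582)]
[np.float64(0.5775969473775279), np.float64(-0.12219121203895741), 0]
scene (array(
[... 444 characters left out ...]
7028344]), np.float64(0.04505458693172559))
top (array([ 0.37554214, -0.09431324,  0.33935279]), np.float64(0.04259681093394074))
both (array([ 0.37520939, -0.09352141,  0.34240953]), np.float64(0.05208982476356877))
bed (array([ 0.57174486, -0.1280983 ,  0.03981945]), np.float64(7.752022414621169))
knob (array([ 0.56673827, -0.00482208,  0.09765424]), np.float64(0.18773226144386976))
pin (array([0.52780545, 0.03572944, 0.14400022]), np.float64(2.049962457371922))
grip (array([0.49086132, 0.26082051, 0.03870987]), np.float64(5.637341282970197))
mug [ 0.65803856 -0.29088296]
squat [0.3820932  0.09645703]
brown [0.38601014 0.05351069]
slim [ 0.69347711 -0.12977452]
case [0.66869071 0.30428685]
```

Request:
{"fn": "send_rows", "kwargs": {
  "gripper": 0,
  "steps": [
    [[0,0,0],-1],
    [[0,0,0],-1],
    [[0,0,0],-1],
    [[0,0,0],-1],
    [[0,0,0],-1],
    [[0,0,0],-1],
    [[0,0,0],-0.55]
  ]
}}

```text
time: 2.6
eef_pos: [0.5382, -0.4858, 0.2533]
tool_rot: [-0.0, 0.639, 0.769, 0.0]
wrist_force: [-0.3, -0.4, 0.3]
gripper_width: 0.0857
gripper_force: 0.0
```

Request:
{"fn": "send_rows", "kwargs": {
  "steps": [
    [[1,-0.2,0.4],0],
    [[1,-0.2,0.4],0],
    [[1,-0.2,0.4],0],
    [[1,-0.2,0.4],0],
    [[1,-0.2,0.4],0],
    [[1,-0.2,0.4],0],
    [[1,-0.2,0.4],0],
    [[1.0,-0.2,0.4],0]
  ]
}}

```text
time: 3.4
eef_pos: [0.4628, -0.2954, 0.1732]
tool_rot: [0.0, 0.641, 0.768, 0.0]
wrist_force: [0.4, -0.1, -1.3]
gripper_width: 0.0852
gripper_force: 0.0
```

Request:
{"fn": "send_rows", "kwargs": {
  "steps": [
    [[0.24,-0.07,0.8],0],
    [[0,0,0.4],0],
    [[0,0,0],0]
  ]
}}

```text
time: 3.7
eef_pos: [0.4598, -0.2906, 0.1423]
tool_rot: [-0.001, 0.641, 0.768, -0.0]
wrist_force: [-0.2, 0.2, 0.6]
gripper_width: 0.0853
gripper_force: 0.0
```

```bash
cat >> h.py <<'E'
def st(tgt=None,a=None):
    s=bot.get_state(); w,x,y,z=s['tool_rot']; al=2*np.arctan2(y,x)-np.pi/2
    print('t',round(s['time'],2),'pos',np.round(s['eef_pos'],4),'alpha',round(np.degrees(al)%360,1),'F',np.round(s['wrist_force'],1),'T',np.round(s['torque'],2),'w',round(s['gripper_width'],4),'gf',round(float(np.max(s['gripper_force'])),1),'q',np.round(s['q'],2))
    if tgt is not None:
        d=np.array(tgt)-s['eef_pos']; e=al if a is None else np.radians(a)
        print('units x,y,z (after turn):',np.round(np.array([-np.sin(e)*d[0]+np.cos(e)*d[1],np.cos(e)*d[0]+np.sin(e)*d[1],-d[2]])/.025,2),'turn',round(((np.degrees(al-e)+180)%360-180)/8,2))
    return s
E
python3 - <<'E'
from h import *
st((.460,-.290,.03))
fs={c:bot.capture(c) for c in('scene','top')}
for c in fs: cv2.imwrite(f'pics/{c}1.png',fs[c]['color'])
a=cv2.resize(fs['scene']['color'][180:400,250:480],None,fx=1.7,fy=1.7);b=cv2.resize(fs['top']['color'][180:310,300:460],None,fx=2.5,fy=2.5)
h=374;o=np.zeros((h,a.shape[1]+b.shape[1],3),np.uint8);o[:,:a.shape[1]]=a;o[:b.shape[0],a.shape[1]:]=b
cv2.imwrite('pics/m1.png',o)
E
```

```text
t 3.7 pos [ 0.4598 -0.2906  0.1423] alpha 10.3 F [-0.2  0.2  0.6] T [ 0.06  0.04 -0.05] w 0.0853 gf 0.0 q [ 0.61  0.53 -0.18  2.09  0.18  0.53  0.49]
units x,y,z (after turn): [0.02 0.01 4.49] turn 0.0
```

View pics/m1.png

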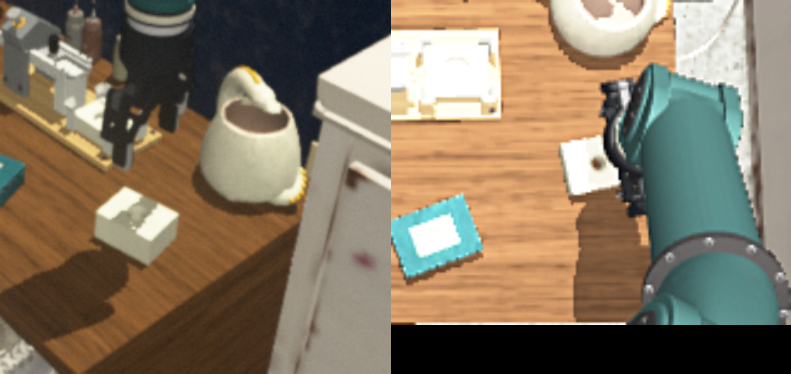

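The open fingers stand in front of and behind the block (around (130,200) in the left crop). I descend and grip.

Request:
{"fn": "send_rows", "kwargs": {
  "steps": [
    [[0,0,1],0],
    [[0,0,1],0],
    [[0,0,1],0],
    [[0,0,0.8],0],
    [[0,0,0.4],0],
    [[0,0,0.25],0],
    [[0,0,0],0]
  ]
}}

```text
time: 4.5
eef_pos: [0.4606, -0.2909, 0.032]
tool_rot: [0.0, 0.641, 0.768, -0.0]
wrist_force: [0.6, 0.8, 1.4]
gripper_width: 0.0853
gripper_force: 0.0
```

Request:
{"fn": "send_rows", "kwargs": {
  "gripper": 1,
  "steps": [
    [[0,0,0],0],
    [[0,0,0],0],
    [[0,0,0],0],
    [[0,0,0],0],
    [[0,0,0],0],
    [[0,0,0],0]
  ]
}}

```text
time: 5.1
eef_pos: [0.4607, -0.2909, 0.0332]
tool_rot: [0.001, 0.641, 0.768, -0.0]
wrist_force: [-0.4, 0.5, 5.7]
gripper_width: 0.059
gripper_force: 66.3
```

Request:
{"fn": "send_rows", "kwargs": {
  "steps": [
    [[0,0,-0.2],0],
    [[0,0,-0.6],0],
    [[0,0,-1],0],
    [[0,0,-1],0],
    [[0,0,-1],0],
    [[0,0,-0.6],0],
    [[0,0,0],0]
  ]
}}

```text
time: 5.8
eef_pos: [0.4612, -0.2911, 0.1441]
tool_rot: [0.002, 0.641, 0.768, 0.0]
wrist_force: [0.7, 0.4, -2.6]
gripper_width: 0.0587
gripper_force: 65.5
```

```bash
python3 - <<'E'
from h import *
A=np.degrees(.016)
s=st((.5725,-.121,.14),A)
z=s['eef_pos'][2]-.03
fs={c:bot.capture(c) for c in('scene','top')}
M=[]
for c in fs:
    d=bot.silhouettes(c,'mould_top')
    for x in d[:2]: print(c,np.round(x['xy']),x['conf'],x['mask'].sum())
for uv in [bot.tip_of(c,'mould_top') for c in fs]: print([(np.round(x['xy'],1),round(x['conf'],2)) for x in uv])
d=bot.silhouettes('scene','mould_top'); 
print(fit([(fs['scene'],d[0]['mask'])],'mould_top',[.46,-.29,.18],z),z)
E
```

```text
t 5.8 pos [ 0.4612 -0.2911  0.1441] alpha 10.3 F [ 0.7  0.4 -2.6] T [-0.05 -0.01 -0.02] w 0.0587 gf 65.5 q [ 0.61  0.53 -0.18  2.09  0.18  0.53  0.48]
units x,y,z (after turn): [6.73 4.56 0.17] turn 1.18
scene [341. 273.] 0.79 1091
scene [276. 228.] 0.5 3772
top [377. 242.] 0.49 259
[(array([337. , 273.4]), 0.71), (array([205.4, 260.9]), 0.17)]
[(array([383.1, 242.3]), 0.83), (array([253.4, 268.7]), 0.27)]
(array([ 0.45575516, -0.29245357,  0.19533725]), np.float64(0.323029005255986)) 0.11412558988431426
```

Request:
{"fn": "send_rows", "kwargs": {
  "steps": [
    [[0,0,0],0.6],
    [[0,0,0],0.58],
    [[1,0.7,0],0],
    [[1,0.7,0],0],
    [[1,0.7,0],0],
    [[1,0.7,0],0],
    [[1,0.7,0],0],
    [[1.0,0.7,0],0]
  ]
}}

```text
time: 6.95
eef_pos: [0.5631, -0.1376, 0.1412]
tool_rot: [-0.001, 0.701, 0.713, -0.0]
wrist_force: [0.2, 0.3, -1.9]
gripper_width: 0.0592
gripper_force: 65.4
```

Request:
{"fn": "send_rows", "kwargs": {
  "steps": [
    [[0.73,0.36,0.4],0],
    [[0,0,0.3],0],
    [[0,0,0.3],0],
    [[0,0,0],0]
  ]
}}

```text
time: 7.35
eef_pos: [0.5695, -0.1218, 0.1153]
tool_rot: [-0.001, 0.702, 0.712, -0.002]
wrist_force: [-0.0, -0.5, -3.1]
gripper_width: 0.0589
gripper_force: 65.3
```

```bash
python3 - <<'E'
from h import *
s=st((.5725,-.121,.068),np.degrees(.016))
fs={c:bot.capture(c) for c in('scene','top')}
for n in ('bed','mould_top'):
  for c in fs: print(n,c,[(np.round(x['xy'],1).tolist(),round(x['conf'],2)) for x in bot.tip_of(c,n)[:2]])
print('pred bed',[proj(fs[c],np.array([[.5725,-.121,.036]]))[0].round(1) for c in fs])
P0=s['eef_pos']-[0,0,.032]
print('pred block origin',[proj(fs[c],P0[None])[0].round(1) for c in fs])
a=fs['scene']['color'].copy()
for parts,p,z,col in (('stand',(.5725,-.121,.016),0,(0,0,255)),('mould_top',(s['eef_pos'][0],s['eef_pos'][1],.016),P0[2],(0,255,0))):
    m=render(fs['scene'],[q for q in P[parts][:2]],p,z)
    e=cv2.morphologyEx(m.astype(np.uint8),cv2.MORPH_GRADIENT,np.ones((3,3)))
    A=cv2.resize(a,None,fx=4,fy=4,interpolation=cv2.INTER_CUBIC) if a.shape[0]==420 else a
    A[e>0]=col; a=A
cv2.imwrite('pics/m2.png',cv2.resize(a[4*170:4*310,4*220:4*400],(772,600)))
E
```

```text
t 7.35 pos [ 0.5695 -0.1218  0.1153] alpha 0.8 F [-0.  -0.5 -3.1] T [-0.02  0.03  0.03] w 0.0589 gf 65.3 q [ 0.21  0.61 -0.1   2.02  0.12  0.52  0.03]
units x,y,z (after turn): [0.03 0.12 1.89] turn -0.01
bed scene [([311.0, 246.7], 0.96), ([278.7, 203.5], 0.62)]
bed top [([329.5, 206.6], 0.57)]
mould_top scene [([310.7, 233.1], 0.7), ([236.5, 286.3], 0.35)]
mould_top top [([188.3, 181.4], 0.55), ([322.0, 207.1], 0.46)]
pred bed [array([313.3, 248. ]), array([325.5, 207.7])]
pred block origin [array([313.8, 231.5]), array([326.9, 206. ])]
```

View pics/m2.png

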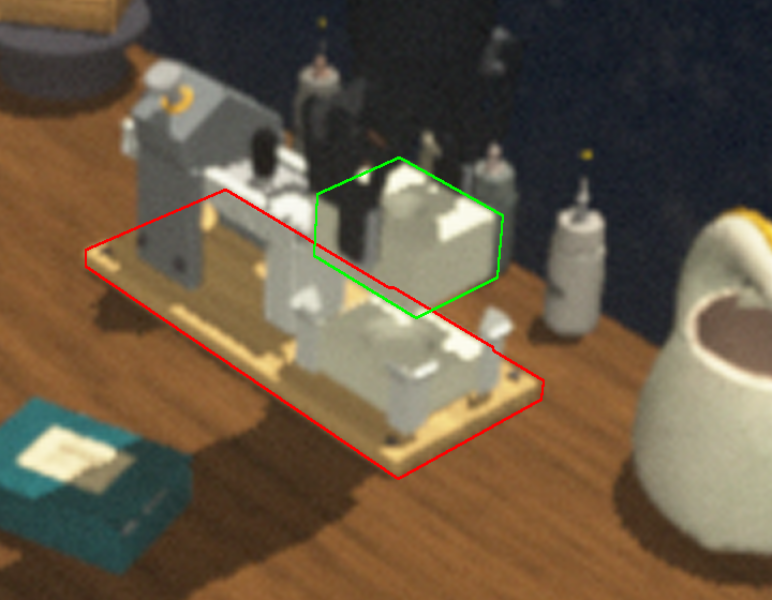

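Overlay agrees: the red stand outline sits on the board (edge (86,250)–(543,385)), and the green block outline is within about 1–2 mm. I lower it.

Request:
{"fn": "send_rows", "kwargs": {
  "steps": [
    [[0,0.1,0.4],0],
    [[0,0,0.4],0],
    [[0,0,0.3],0],
    [[0,0,0.3],0],
    [[0,0,0.2],0],
    [[0,0,0.1],0],
    [[0,0,0.1],0],
    [[0,0,0],0]
  ]
}}

```text
time: 8.45
eef_pos: [0.574, -0.121, 0.0718]
tool_rot: [0.0, 0.702, 0.712, -0.0]
wrist_force: [-0.6, -1.3, -3.4]
gripper_width: 0.0586
gripper_force: 65.3
```

```bash
python3 -c "
from h import *
st((.5725,-.121,.068))"
```

```text
t 8.45 pos [ 0.574  -0.121   0.0718] alpha 0.9 F [-0.6 -1.3 -3.4] T [-0.51  0.   -0.07] w 0.0586 gf 65.3 q [ 0.19  0.68 -0.09  2.03  0.13  0.44  0.02]
units x,y,z (after turn): [ 0.   -0.06  0.15] turn 0.0
```

Request:
{"fn": "send_rows", "kwargs": {
  "steps": [
    [[0,0,0.1],0],
    [[0,0,0.1],0],
    [[0,0,0],0]
  ]
}}

```text
time: 8.75
eef_pos: [0.5741, -0.121, 0.0692]
tool_rot: [0.0, 0.702, 0.712, -0.0]
wrist_force: [-4.4, -2.4, 13.9]
gripper_width: 0.059
gripper_force: 67.4
```

```bash
python3 -c "
from h import *
st((.5725,-.121,.068))"
```

```text
t 8.75 pos [ 0.5741 -0.121   0.0692] alpha 0.9 F [-4.4 -2.4 13.9] T [-0.36  0.83 -0.09] w 0.059 gf 67.4 q [ 0.19  0.68 -0.09  2.03  0.13  0.43  0.02]
units x,y,z (after turn): [ 0.   -0.06  0.05] turn 0.0
```

Request:
{"fn": "send_rows", "kwargs": {
  "gripper": 0,
  "steps": [
    [[0,0,0],0],
    [[0,0,0],0],
    [[0,0,0],0],
    [[0,0,0],0],
    [[0,0,-0.5],0],
    [[0,0,-1],0],
    [[0,0,-1],0],
    [[0,0,-1],0]
  ]
}}

```text
time: 9.55
eef_pos: [0.5741, -0.1203, 0.1561]
tool_rot: [0.0, 0.701, 0.713, 0.0]
wrist_force: [-0.1, 0.0, 0.5]
gripper_width: 0.0853
gripper_force: 0.0
```

Request:
{"fn": "send_rows", "kwargs": {
  "steps": [
    [[0,0,-1],0],
    [[0,-1,-0.2],0],
    [[0,-1,0],0],
    [[0,-1,0],0],
    [[0,-1,0],0],
    [[0,-0.5,0],0],
    [[0,0,0],0]
  ]
}}

```text
time: 10.25
eef_pos: [0.4598, -0.1223, 0.1849]
tool_rot: [-0.0, 0.702, 0.712, -0.0]
wrist_force: [0.2, -0.4, 0.5]
gripper_width: 0.0855
gripper_force: 0.0
```

```bash
python3 - <<'E'
from h import *
s=st()
fs={c:bot.capture(c) for c in('scene','top')}
u={}
for n in ('bar_knob','pin_top','mould_top'):
  for c in fs:
    d=bot.tip_of(c,n)[:2]; print(n,c,[(np.round(x['xy'],1).tolist(),round(x['conf'],2)) for x in d])
def W(x,y,z,p=(.5725,-.121,.016)):
    return np.array([[p[0]+np.cos(p[2])*x-np.sin(p[2])*y,p[1]+np.sin(p[2])*x+np.cos(p[2])*y,z]])
for n,q in dict(knob=(0,.113,.105),pin=(-.0375,.157,.145),mt=(0,0,.036)).items(): print(n,W(*q),[proj(fs[c],W(*q))[0].round(1) for c in fs])
m=render(fs['scene'],P['mould_top'],(.5725,-.121,.016),.036)
e=cv2.morphologyEx(m.astype(np.uint8),cv2.MORPH_GRADIENT,np.ones((3,3)))
A=cv2.resize(fs['scene']['color'],None,fx=4,fy=4,interpolation=cv2.INTER_CUBIC);A[e>0]=(0,255,0)
cv2.imwrite('pics/m3.png',A[4*170:4*290,4*240:4*370])
B=cv2.resize(fs['top']['color'][180:240,240:360],None,fx=4.3,fy=4.3,interpolation=cv2.INTER_CUBIC)
o=np.zeros((480+0,520,3),np.uint8);A=A[4*170:4*290,4*240:4*370]
cv2.imwrite('pics/m3.png',np.vstack([A,B[:, :520]])[:740][::1])
im=cv2.imread('pics/m3.png');cv2.imwrite('pics/m3.png',cv2.resize(im,None,fx=.8,fy=.8,interpolation=cv2.INTER_AREA))
E
```

```text
t 10.25 pos [ 0.4598 -0.1223  0.1849] alpha 0.9 F [ 0.2 -0.4  0.5] T [ 0.06 -0.04 -0.03] w 0.0855 gf 0.0 q [ 0.27  0.39 -0.13  2.21  0.1   0.54  0.08]
bar_knob scene [([279.9, 203.2], 0.6)]
bar_knob top [([287.5, 205.7], 0.63), ([323.3, 205.3], 0.55)]
pin_top scene [([314.3, 246.0], 0.69), ([193.2, 248.3], 0.48)]
pin_top top [([275.3, 216.2], 0.54)]
mould_top scene [([313.4, 248.6], 0.74), ([309.2, 257.7], 0.73)]
mould_top top [([321.6, 207.0], 0.93)]
knob [[ 0.57069208 -0.00801446  0.105     ]] [array([281.6, 203.5]), array([287.9, 204.6])]
pin [[0.53249291 0.03537993 0.145     ]] [array([257.9, 186.6]), array([272.4, 215.8])]
mt [[ 0.5725 -0.121   0.036 ]] [array([313.3, 248. ]), array([325.5, 207.7])]Traceback (most recent call last):
  File "<stdin>", line 17, in <module>
    return _nx.concatenate(arrs, 0, dtype=dtype, casting=casting)
           ~~~~~~~~~~~~~~~^^^^^^^^^^^^^^^^^^^^^^^^^^^^^^^^^^^^^^^
ValueError: all the input array dimensions except for the concatenation axis must match exactly, but along dimension 1, the array at index 0 has size 520 and the array at index 1 has size 516
```

View pics/m3.png

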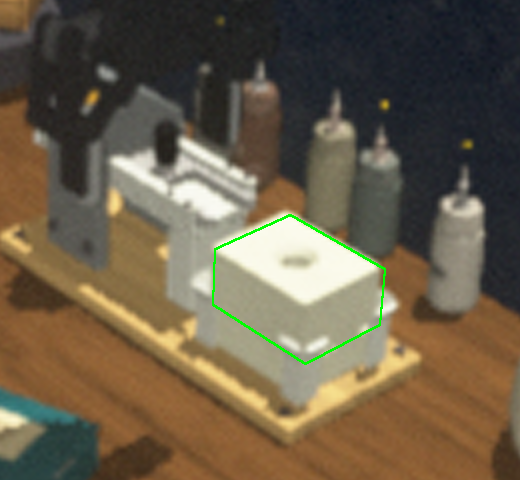

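The top half is seated squarely; the green outline coincides with it, centre about (297,260). Next, the knob.

Request:
{"fn": "send_rows", "kwargs": {
  "steps": [
    [[0.9,0.9,0],0],
    [[0.9,0.9,0],0],
    [[0.9,0.9,0],0],
    [[0.9,0.8,0],0],
    [[0.9,0.8,0],0],
    [[0,0,0],0],
    [[0,0,0],0]
  ]
}}

```text
time: 11.35
eef_pos: [0.5676, -0.0072, 0.1842]
tool_rot: [-0.0, 0.701, 0.713, -0.0]
wrist_force: [-0.5, -0.2, -0.3]
gripper_width: 0.0856
gripper_force: 0.0
```

```bash
python3 - <<'E'
from h import *
s=st((.5695,-.007,.112))
E
```

```text
t 11.35 pos [ 0.5676 -0.0072  0.1842] alpha 1.0 F [-0.5 -0.2 -0.3] T [-0.04  0.04 -0.02] w 0.0856 gf 0.0 q [ 0.02  0.49 -0.12  2.02  0.1   0.64 -0.15]
units x,y,z (after turn): [0.01 0.08 2.89] turn 0.0
```

Request:
{"fn": "send_rows", "kwargs": {
  "steps": [
    [[0,0.06,0.6],0],
    [[0,0,0.8],0],
    [[0,0,0.7],0],
    [[0,0,0.5],0],
    [[0,0,0.3],0],
    [[0,0,0],0]
  ]
}}

```text
time: 11.95
eef_pos: [0.5678, -0.0086, 0.1108]
tool_rot: [-0.001, 0.702, 0.712, -0.001]
wrist_force: [0.8, 0.3, 2.0]
gripper_width: 0.0854
gripper_force: 0.0
```

Request:
{"fn": "send_rows", "kwargs": {
  "gripper": 1,
  "steps": [
    [[0,0,0],0],
    [[0,0,0],0],
    [[0,0,0],0],
    [[0,0,0],0],
    [[0,0,0],0],
    [[0,0,0],0],
    [[0,0,0],0],
    [[0,0,0],0]
  ]
}}

```text
time: 12.75
eef_pos: [0.5702, -0.0079, 0.1127]
tool_rot: [0.001, 0.702, 0.713, 0.001]
wrist_force: [2.1, -0.3, 4.6]
gripper_width: 0.0138
gripper_force: 58.6
```

```bash
python3 -c "
from h import *
st()"
```

```text
t 12.75 pos [ 0.5702 -0.0079  0.1127] alpha 0.9 F [ 2.1 -0.3  4.6] T [-0.   -0.43 -0.04] w 0.0138 gf 58.6 q [ 0.01  0.6  -0.1   2.06  0.12  0.49 -0.17]
```

Request:
{"fn": "send_rows", "kwargs": {
  "steps": [
    [[-0.3,0,0],0],
    [[-0.4,0,0],0],
    [[-0.5,0,0],0],
    [[-0.5,0,0],0],
    [[-0.4,0,0],0],
    [[-0.25,0,0],0],
    [[-0.1,0,0],0],
    [[0,0,0],0]
  ]
}}

```text
time: 13.55
eef_pos: [0.5709, -0.0685, 0.1127]
tool_rot: [0.0, 0.702, 0.713, 0.001]
wrist_force: [2.1, 2.9, 5.6]
gripper_width: 0.0139
gripper_force: 58.8
```

```bash
python3 -c "
from h import *
st()"
```

```text
t 13.55 pos [ 0.5709 -0.0685  0.1127] alpha 0.9 F [2.1 2.9 5.6] T [ 0.54 -0.41 -0.01] w 0.0139 gf 58.8 q [ 0.13  0.6  -0.12  2.04  0.13  0.5  -0.07]
```

Request:
{"fn": "send_rows", "kwargs": {
  "steps": [
    [[-0.1,0,0],0],
    [[0,0,0],0],
    [[0,0,0],0]
  ]
}}

```text
time: 13.85
eef_pos: [0.5709, -0.0686, 0.1127]
tool_rot: [-0.001, 0.701, 0.713, 0.002]
wrist_force: [2.7, 6.5, 7.3]
gripper_width: 0.0138
gripper_force: 58.8
```

Request:
{"fn": "send_rows", "kwargs": {
  "steps": [
    [[-0.1,0,0],0],
    [[0,0,0],0],
    [[0,0,0],0]
  ]
}}

```text
time: 14.15
eef_pos: [0.5709, -0.0686, 0.1127]
tool_rot: [-0.001, 0.7, 0.714, 0.003]
wrist_force: [1.2, 10.3, 6.3]
gripper_width: 0.0137
gripper_force: 58.9
```

Request:
{"fn": "send_rows", "kwargs": {
  "steps": [
    [[0.2,0,0],0],
    [[0,0,0],0]
  ]
}}

```text
time: 14.35
eef_pos: [0.5709, -0.0683, 0.1127]
tool_rot: [0.001, 0.701, 0.713, 0.001]
wrist_force: [3.0, 2.5, 5.0]
gripper_width: 0.0138
gripper_force: 58.8
```

Request:
{"fn": "send_rows", "kwargs": {
  "gripper": 0,
  "steps": [
    [[0,0,0],0],
    [[0,0,0],0],
    [[0,0,0],0],
    [[0,0,-0.4],0],
    [[0,0,-1],0],
    [[0,0,-1],0],
    [[0,0,-1],0],
    [[0,0,-1],0]
  ]
}}

```text
time: 15.15
eef_pos: [0.5692, -0.0695, 0.2235]
tool_rot: [-0.0, 0.702, 0.713, -0.0]
wrist_force: [0.3, 0.1, -0.7]
gripper_width: 0.0855
gripper_force: 0.0
```

Request:
{"fn": "send_rows", "kwargs": {
  "steps": [
    [[0,-1,-0.2],0],
    [[0,-1,0],0],
    [[0,-1,0],0],
    [[0,-1,0],0],
    [[0,0,0],-1],
    [[0,0,0],-1],
    [[0,0,0],-1],
    [[0,0,0],-1]
  ]
}}

```text
time: 15.95
eef_pos: [0.4693, -0.0711, 0.2276]
tool_rot: [0.0, 0.475, 0.88, -0.0]
wrist_force: [0.6, -0.7, 0.3]
gripper_width: 0.0854
gripper_force: 0.0
```

Request:
{"fn": "send_rows", "kwargs": {
  "steps": [
    [[0,0,0],-1],
    [[0,0,0],-1],
    [[0,0,0],-1],
    [[0,0,0],-1],
    [[0,0,0],-1],
    [[0,0,0],-1],
    [[0,0,0],-0.5]
  ]
}}

```text
time: 16.65
eef_pos: [0.4693, -0.0712, 0.2274]
tool_rot: [-0.0, 0.043, 0.999, -0.0]
wrist_force: [-0.5, 0.6, -0.1]
gripper_width: 0.085
gripper_force: 0.0
```

```bash
python3 - <<'E'
from h import *
s=st()
fs={c:bot.capture(c) for c in('scene','top')}
for c in fs:
    print(c,'knob',[(np.round(x['xy'],1).tolist(),round(x['conf'],2)) for x in bot.tip_of(c,'bar_knob')[:2]],'mt',[(np.round(x['xy'],1).tolist(),round(x['conf'],2)) for x in bot.tip_of(c,'mould_top')[:2]])
    d=bot.silhouettes(c,'mallet')
    if d: print(d[0]['conf'],fit([(fs[c],d[0]['mask'])],'mallet',[.4245,.2715,3.055]))
p=(.5725,-.121,.016);y=.051
X=np.array([[p[0]-np.sin(p[2])*y,p[1]+y*np.cos(p[2]),.105]])
print('knob pred',[proj(fs[c],X)[0].round(1) for c in fs])
B=cv2.resize(fs['top']['color'][190:235,250:360],None,fx=7,fy=7,interpolation=cv2.INTER_CUBIC)
A=cv2.resize(fs['scene']['color'][165:290,130:375],None,fx=2.2,fy=2.2,interpolation=cv2.INTER_CUBIC)
o=np.zeros((A.shape[0]+B.shape[0],770,3),np.uint8);o[:A.shape[0],:A.shape[1]]=A;o[A.shape[0]:]=B
cv2.imwrite('pics/m4.png',o)
E
```

```text
t 16.65 pos [ 0.4693 -0.0712  0.2274] alpha 85.1 F [-0.5  0.6 -0.1] T [-0.03 -0.02 -0.02] w 0.085 gf 0.0 q [ 0.48  0.36 -0.53  2.17  0.28  0.68  1.24]
scene knob [([294.1, 215.9], 0.98), ([313.1, 246.6], 0.43)] mt [([312.6, 251.7], 0.73)]
0.68 (array([0.42278886, 0.27096582, 3.09527774]), np.float64(0.16819658240361535))
top knob [([307.2, 203.8], 0.84)] mt [([274.3, 217.8], 0.73), ([323.2, 204.8], 0.52)]
0.95 (array([0.42639434, 0.27133343, 3.05111377]), np.float64(0.14428096820123393))
knob pred [array([299.5, 213.8]), array([309.4, 204.1])]
```

View pics/m4.png

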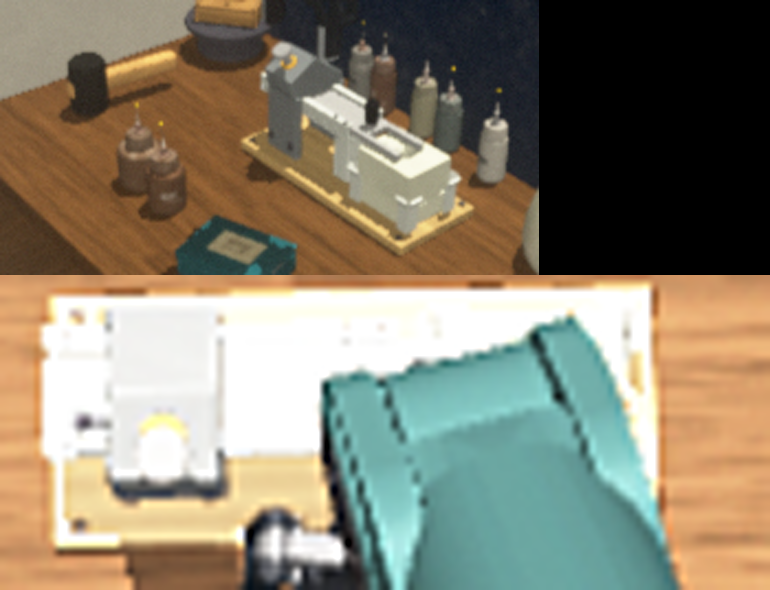

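The bar is home: knob around (375,110) in the upper crop, with the fork lying over the top half. On to the mallet.

Request:
{"fn": "send_rows", "kwargs": {
  "steps": [
    [[0.05,1,0],0],
    [[0.05,1,0],0],
    [[0.05,1,0],0],
    [[0.05,1,0],0],
    [[0.05,1,0],0],
    [[0.05,1,0],0],
    [[0.05,1,0],0],
    [[0.05,1,0],0]
  ]
}}

```text
time: 17.85
eef_pos: [0.4775, 0.1303, 0.227]
tool_rot: [-0.0, 0.045, 0.999, -0.0]
wrist_force: [0.9, -0.7, 0.3]
gripper_width: 0.0855
gripper_force: 0.0
```

Request:
{"fn": "send_rows", "kwargs": {
  "steps": [
    [[0.05,1,0.5],0],
    [[0.05,1,0.5],0],
    [[0.05,1,0.5],0],
    [[0.05,1,0.5],0],
    [[0.05,1,0.5],0],
    [[0,0.5,0.5],0],
    [[0,0,0],0],
    [[0,0,0],0]
  ]
}}

```text
time: 18.65
eef_pos: [0.4832, 0.2663, 0.1519]
tool_rot: [-0.0, 0.044, 0.999, -0.001]
wrist_force: [-0.7, 0.1, -0.1]
gripper_width: 0.0854
gripper_force: 0.0
```

```bash
python3 - <<'E'
from h import *
s=st((.4823,.2668,.036),85.2)
fs={c:bot.capture(c) for c in('scene','top')}
for c in fs: print(c,[(np.round(x['xy'],1).tolist(),round(x['conf'],2)) for x in bot.tip_of(c,'mallet_grip')[:2]])
p=(.4255,.2715,3.06)
A=cv2.resize(fs['scene']['color'],None,fx=4,fy=4,interpolation=cv2.INTER_CUBIC)
T=cv2.resize(fs['top']['color'],None,fx=4,fy=4,interpolation=cv2.INTER_CUBIC)
for I,c in((A,'scene'),(T,'top')):
    e=cv2.morphologyEx(render(fs[c],P['mallet'],p).astype(np.uint8),cv2.MORPH_GRADIENT,np.ones((3,3))); I[e>0]=(0,255,0)
cv2.imwrite('pics/m5.png',np.hstack([A[4*130:4*240,4*140:4*240],T[4*180:4*290,4*150:4*250]]))
E
```

```text
t 18.65 pos [0.4832 0.2663 0.1519] alpha 84.9 F [-0.7  0.1 -0.1] T [-0.03  0.   -0.  ] w 0.0854 gf 0.0 q [-0.24  0.56 -0.47  2.06  0.43  0.62  0.48]
units x,y,z (after turn): [0.04 0.02 4.63] turn -0.04
scene [([191.6, 195.9], 0.87)]
top []
```

View pics/m5.png

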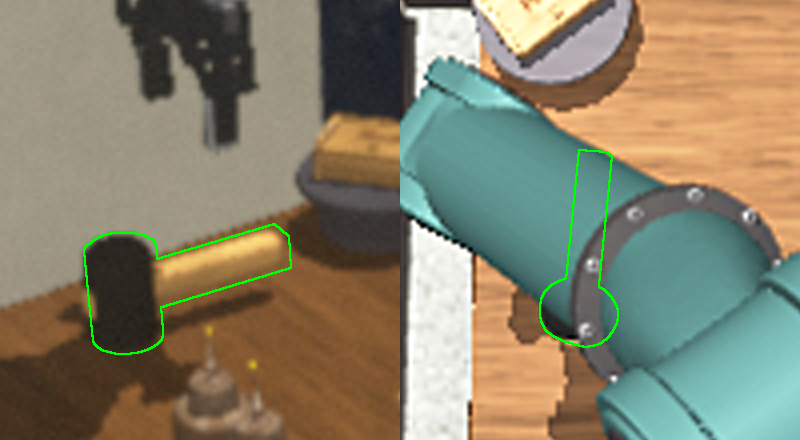

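The mallet outline matches (head about (125,295) in the left crop, handle end about (285,245)). I descend and close in stages to find a light grip.

Request:
{"fn": "send_rows", "kwargs": {
  "steps": [
    [[0,0,1],0],
    [[0,0,1],0],
    [[0,0,1],0],
    [[0,0,0.8],0],
    [[0,0,0.5],0],
    [[0,0,0.3],0],
    [[0,0,0],0]
  ]
}}

```text
time: 19.55
eef_pos: [0.4835, 0.2664, 0.0367]
tool_rot: [-0.0, 0.045, 0.999, -0.0]
wrist_force: [-0.1, -0.8, 1.2]
gripper_width: 0.0856
gripper_force: 0.0
```

Request:
{"fn": "send_rows", "kwargs": {
  "gripper": 0.76,
  "steps": [
    [[0,0,0],0],
    [[0,0,0],0],
    [[0,0,0],0],
    [[0,0,0],0],
    [[0,0,0],0],
    [[0,0,0],0]
  ]
}}

```text
time: 20.15
eef_pos: [0.4836, 0.2668, 0.0372]
tool_rot: [0.0, 0.044, 0.999, 0.0]
wrist_force: [0.4, -0.0, 0.1]
gripper_width: 0.0206
gripper_force: 0.0
```

Request:
{"fn": "send_rows", "kwargs": {
  "gripper": 0.79,
  "steps": [
    [[0,0,0],0],
    [[0,0,0],0]
  ]
}}

```text
time: 20.35
eef_pos: [0.4836, 0.2669, 0.0373]
tool_rot: [0.0, 0.044, 0.999, 0.0]
wrist_force: [-0.6, -0.4, 2.7]
gripper_width: 0.0194
gripper_force: 57.6
```

Request:
{"fn": "send_rows", "kwargs": {
  "gripper": 0.771,
  "steps": [
    [[0,0,0],0],
    [[0,0,0],0]
  ]
}}

```text
time: 20.55
eef_pos: [0.4836, 0.2669, 0.0371]
tool_rot: [0.0, 0.044, 0.999, 0.0]
wrist_force: [0.5, 0.0, 3.5]
gripper_width: 0.0198
gripper_force: 23.9
```

Request:
{"fn": "send_rows", "kwargs": {
  "gripper": 0.767,
  "steps": [
    [[0,0,0],0],
    [[0,0,0],0]
  ]
}}

```text
time: 20.75
eef_pos: [0.4837, 0.2669, 0.0371]
tool_rot: [0.0, 0.044, 0.999, 0.0]
wrist_force: [0.4, 0.1, 2.8]
gripper_width: 0.0199
gripper_force: 6.0
```

Request:
{"fn": "send_rows", "kwargs": {
  "steps": [
    [[0.1,0,-0.2],0],
    [[0.1,0,-0.2],0],
    [[0.12,0,-0.2],0],
    [[0.13,0,-0.19],0],
    [[0,0,0],0]
  ]
}}

```text
time: 21.25
eef_pos: [0.4715, 0.2679, 0.0575]
tool_rot: [-0.0, 0.044, 0.999, 0.0]
wrist_force: [-0.5, -0.1, -0.6]
gripper_width: 0.0199
gripper_force: 5.2
```

```bash
cat >> h.py <<'E'
def tilt(f,m,g,p0,name='mallet',show=None):
    """fit mallet tilt th (handle up) about grasp point g (world), yaw psi of handle; head centre at distance L"""
    H=[cyl(23,-33,33),box(-120,0,-10,10,-10,10)]
    M=cv2.resize(m.astype(np.uint8),None,fx=S,fy=S,interpolation=cv2.INTER_NEAREST).astype(bool)
    def pts(p):
        th,L,psi=p; d=np.array([np.cos(psi)*np.cos(th),np.sin(psi)*np.cos(th),np.sin(th)]); y=np.array([np.sin(psi),-np.cos(psi),0.])
        X=-d; Z=np.cross(X,y); return [g-L*d+q@np.array([X,y,Z]) for q in H]
    def im(p):
        o=np.zeros((420*S,560*S),np.uint8)
        for w in pts(p): cv2.fillConvexPoly(o,cv2.convexHull(np.round((proj(f,w)+.5)*S).astype(np.int32)),1)
        return o.astype(bool)
    e=lambda p:1-((r:=im(p))&M).sum()/(r|M).sum()
    r=minimize(e,p0,method='Nelder-Mead',options=dict(initial_simplex=np.array(p0)+np.array([[0,0,0],[.2,0,0],[0,.008,0],[0,0,.08]])))
    return r.x,r.fun,im
E
python3 - <<'E'
from h import *
s=st(); g=s['eef_pos']-[0,0,.003]
f=bot.capture('scene'); d=bot.silhouettes('scene','mallet')
for t0 in(0,.3):
    r=tilt(f,d[0]['mask'],g,[t0,.058,-.08]); print(d[0]['conf'],np.degrees(r[0][0]),r[0],r[1])
cv2.imwrite('pics/arc1.png',f['color'])
E
```

```text
t 21.25 pos [0.4715 0.2679 0.0575] alpha 85.0 F [-0.5 -0.1 -0.6] T [0.15 0.2  0.01] w 0.0199 gf 5.2 q [-0.36  0.69 -0.33  2.12  0.55  0.41  0.35]
0.9 11.640022612627723 [0.20315672 0.06206758 0.02249853] 0.2948880439374736
0.9 13.444568041582276 [ 0.23465198  0.06186952 -0.01735957] 0.2949457975503309
```

Request:
{"fn": "send_rows", "kwargs": {
  "steps": [
    [[0.15,0,-0.17],0],
    [[0.16,0,-0.17],0],
    [[0.17,0,-0.16],0],
    [[0.17,0,-0.15],0],
    [[0,0,0],0]
  ]
}}

```text
time: 21.85
eef_pos: [0.4554, 0.2693, 0.0736]
tool_rot: [-0.0, 0.044, 0.999, -0.0]
wrist_force: [-0.4, 0.3, 0.5]
gripper_width: 0.0195
gripper_force: 5.3
```

```bash
python3 - <<'E'
from h import *
s=st(); g=s['eef_pos']-[0,0,.003]
f=bot.capture('scene'); d=bot.silhouettes('scene','mallet')
for t0 in(.3,.6):
    r=tilt(f,d[0]['mask'],g,[t0,.058,-.08]); print(d[0]['conf'],np.degrees(r[0][0]),r[0],r[1])
A=cv2.resize(f['color'],None,fx=4,fy=4,interpolation=cv2.INTER_CUBIC)
for p,c in(([np.radians(30),.058,-.085],(0,255,0)),([np.radians(20),.058,-.085],(0,0,255))):
    A[cv2.morphologyEx(r[2](p).astype(np.uint8),cv2.MORPH_GRADIENT,np.ones((3,3)))>0]=c
cv2.imwrite('pics/m6.png',cv2.resize(A[4*150:4*240,4*140:4*240],None,fx=1.6,fy=1.6))
E
```

```text
t 21.85 pos [0.4554 0.2693 0.0736] alpha 85.0 F [-0.4  0.3  0.5] T [ 0.07  0.18 -0.02] w 0.0195 gf 5.3 q [-0.36  0.65 -0.35  2.15  0.54  0.42  0.34]
0.62 30.53470191441019 [ 0.53293108  0.06036336 -0.06800053] 0.30575224222806663
0.62 29.456136448067905 [ 0.51410657  0.06049928 -0.0494628 ] 0.3063677493416166
```

View pics/m6.png

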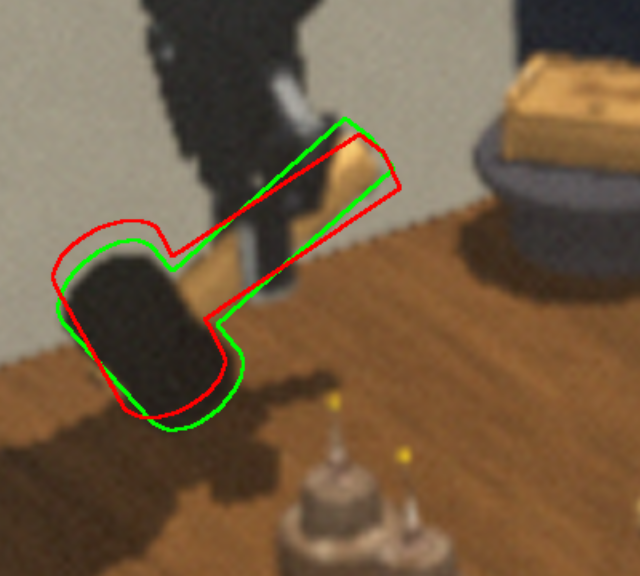

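Tilt is about 30°: the head edge runs parallel to the green (30°) outline, with the handle end at (365,165). I clamp fully and lift.

Request:
{"fn": "send_rows", "kwargs": {
  "gripper": 1,
  "steps": [
    [[0,0,0],0],
    [[0,0,0],0],
    [[0,0,0],0],
    [[0,0,-0.5],0],
    [[0,0,-1],0],
    [[0,0,-1],0],
    [[0,0,-1],0],
    [[0,0,-1],0]
  ]
}}

```text
time: 22.75
eef_pos: [0.456, 0.2684, 0.1866]
tool_rot: [-0.0, 0.044, 0.999, -0.0]
wrist_force: [1.0, -0.3, -2.7]
gripper_width: 0.019
gripper_force: 58.9
```

Request:
{"fn": "send_rows", "kwargs": {
  "steps": [
    [[0,0,-1],0],
    [[0,0,-1],0],
    [[0,0,-0.5],0],
    [[0,0,0],0]
  ]
}}

```text
time: 23.15
eef_pos: [0.457, 0.2695, 0.2497]
tool_rot: [0.002, 0.045, 0.999, 0.001]
wrist_force: [0.2, 0.2, -4.0]
gripper_width: 0.0189
gripper_force: 59.2
```

```bash
python3 - <<'E'
from h import *
s=st(); g=s['eef_pos']-[0,0,.003]
f=bot.capture('scene'); d=bot.silhouettes('scene','mallet')
for t0,o in((.3,0),(.6,0),(.5,.004)):
    r=tilt(f,d[0]['mask'],g-[0,0,o],[t0,.058,-.08]); print(d[0]['conf'],np.degrees(r[0][0]),r[0],r[1])
cv2.imwrite('pics/lift.png',f['color'])
ys,xs=np.nonzero(d[0]['mask']);print(xs.min(),xs.max(),ys.min(),ys.max())
E
```

```text
t 23.15 pos [0.457  0.2695 0.2497] alpha 84.9 F [ 0.2  0.2 -4. ] T [ 0.05 -0.21 -0.02] w 0.0189 gf 59.2 q [-0.18  0.4  -0.57  2.03  0.3   0.78  0.55]
0.63 26.489694041399765 [0.46233238 0.06119772 0.0038807 ] 0.30680207841284834
0.63 27.714921122158184 [ 0.48371663  0.06088473 -0.06775393] 0.30781010719754975
0.63 27.739318140358545 [ 0.48414243  0.05915624 -0.05566075] 0.28537083784108663
144 196 109 155
```

```bash
cat >> h.py <<'E'
def handle(f,m,g,psi):
    hsv=cv2.cvtColor(f['color'],cv2.COLOR_BGR2HSV)
    w=(hsv[...,1]>70)&(hsv[...,2]>90)&(hsv[...,0]<30)&cv2.dilate(m.astype(np.uint8),np.ones((3,3))).astype(bool)
    d=m&(hsv[...,2]<70)
    ys,xs=np.nonzero(w); l=cv2.fitLine(np.c_[xs,ys].astype(np.float32),cv2.DIST_HUBER,0,.01,.01).ravel()
    ia=np.degrees(np.arctan2(-l[1]*np.sign(l[0]),abs(l[0])))
    out=[]
    for th in np.radians(np.arange(0,50,.5)):
        dv=np.array([np.cos(psi)*np.cos(th),np.sin(psi)*np.cos(th),np.sin(th)])
        a,b=proj(f,np.array([g-.04*dv,g+.06*dv])); out.append(np.degrees(np.arctan2(a[1]-b[1],b[0]-a[0])))
    (hx,hy),(W,H),an=cv2.minAreaRect(np.argwhere(d)[:,::-1].astype(np.float32))
    return len(xs),ia,np.interp(ia,out,np.arange(0,50,.5)),'line offset at g px',(np.array(proj(f,g[None])[0])-l[2:])@np.array([-l[1],l[0]]),l,'head',(hx,hy),(W,H),an,d.sum()
E
python3 - <<'E'
from h import *
s=st(); g=s['eef_pos']-[0,0,.003]
f=bot.capture('scene'); d=bot.silhouettes('scene','mallet')
print(handle(f,d[0]['mask'],g,-.089))
th=np.radians(30)
H=[cyl(23,-33,33)]
for th in np.radians([24,27,30,33]):
    dv=np.array([np.cos(-.089)*np.cos(th),np.sin(-.089)*np.cos(th),np.sin(th)]);y=np.array([np.sin(-.089),-np.cos(-.089),0]);X=-dv;Z=np.cross(X,y)
    print(np.degrees(th),proj(f,(g-.058*dv)[None]),cv2.minAreaRect(proj(f,g-.058*dv+H[0]@np.array([X,y,Z])).astype(np.float32)))
E
```

```text
t 23.25 pos [0.4558 0.2685 0.2474] alpha 84.9 F [-0.2 -0.1 -3.9] T [-0.03 -0.15 -0.02] w 0.0192 gf 59.2 q [-0.18  0.4  -0.56  2.04  0.3   0.78  0.55]
(257, np.float32(37.68468), np.float64(26.814388965526444), 'line offset at g px', np.float64(-1.229470451329815), array([  0.79138696,  -0.6113155 , 177.38618   , 125.06593   ],
      dtype=float32), 'head', (156.79739379882812, 141.38661193847656), (29.99776840209961, 17.37675666809082), 52.4314079284668, np.int64(482))
24.000000000000004 [[156.09630531 138.65455903]] ((156.13612365722656, 138.53875732421875), (33.48829650878906, 19.154436111450195), 58.40390396118164)
27.0 [[156.69359198 139.58248853]] ((156.599609375, 139.54627990722656), (33.48203659057617, 19.070541381835938), 55.81196975708008)
29.999999999999996 [[157.33971762 140.46803124]] ((157.1487274169922, 140.50314331054688), (33.47793197631836, 18.985862731933594), 52.9891357421875)
33.0 [[158.03263512 141.30890652]] ((157.82818603515625, 141.3642578125), (33.48736572265625, 18.962217330932617), 49.613460540771484)
```

```bash
python3 - <<'E'
from h import *
st((.5567,.036,.262),90.9)
E
```

```text
t 23.35 pos [0.4554 0.2684 0.2466] alpha 84.9 F [-0.4  0.1 -3.4] T [-0.04 -0.1   0.04] w 0.019 gf 59.2 q [-0.18  0.4  -0.56  2.04  0.3   0.78  0.55]
units x,y,z (after turn): [-3.91 -9.36 -0.62] turn -0.75
```

Request:
{"fn": "send_rows", "kwargs": {
  "steps": [
    [[0,0,-0.3],-0.4],
    [[0,0,-0.3],-0.35],
    [[-0.4,-0.9,0],0],
    [[-0.4,-0.9,0],0],
    [[-0.4,-0.9,0],0],
    [[-0.4,-0.9,0],0],
    [[-0.4,-0.9,0],0],
    [[-0.4,-0.9,0],0]
  ]
}}

```text
time: 24.15
eef_pos: [0.5179, 0.134, 0.2615]
tool_rot: [-0.001, -0.008, 1.0, -0.0]
wrist_force: [0.7, -0.1, -3.9]
gripper_width: 0.0188
gripper_force: 59.1
```

Request:
{"fn": "send_rows", "kwargs": {
  "steps": [
    [[-0.4,-0.9,0],0],
    [[-0.4,-0.9,0],0],
    [[-0.4,-0.9,0],0],
    [[-0.3,-0.9,0],0],
    [[0,-0.35,0],0],
    [[0,0,0],0],
    [[0,0,0],0]
  ]
}}

```text
time: 24.85
eef_pos: [0.5564, 0.0384, 0.2625]
tool_rot: [-0.001, -0.009, 1.0, 0.001]
wrist_force: [-0.5, 0.4, -3.2]
gripper_width: 0.0193
gripper_force: 59.2
```

```bash
python3 - <<'E'
from h import *
s=st((.5567,.036,.225),90.9); g=s['eef_pos']-[0,0,.003]
fs={c:bot.capture(c) for c in('scene','top')}
f=fs['scene']; d=bot.silhouettes('scene','mallet'); print(d[0]['conf'])
print(handle(f,d[0]['mask'],g,.016))
psi=.016
A=cv2.resize(f['color'],None,fx=4,fy=4,interpolation=cv2.INTER_CUBIC)
gg=g-[0,0,.003]
for th in np.radians([24,27,30,33]):
    dv=np.array([np.cos(psi)*np.cos(th),np.sin(psi)*np.cos(th),np.sin(th)]);y=np.array([np.sin(psi),-np.cos(psi),0]);X=-dv;Z=np.cross(X,y)
    print(np.degrees(th),cv2.minAreaRect(proj(f,gg-.058*dv+cyl(23,-33,33)@np.array([X,y,Z])).astype(np.float32)))
    if abs(th-np.radians(30))<.01:
        for q in (cyl(23,-33,-33),cyl(23,33,33),box(-120,0,-10,10,-10,10)):
            cv2.polylines(A,[cv2.convexHull(np.round((proj(f,gg-.058*dv+q@np.array([X,y,Z]))+.5)*4).astype(np.int32))],True,(0,255,0),2)
n=np.array([-.5,0,.866]); pt=np.array([.532,.0355,.145]);a=np.linspace(0,2*np.pi,30)
C=pt+.011*(np.outer(np.cos(a),[.866,0,.5])+np.outer(np.sin(a),[0,1,0]))
cv2.polylines(A,[np.round((proj(f,C)+.5)*4).astype(np.int32)],True,(0,0,255),2)
cv2.imwrite('pics/m7.png',cv2.resize(A[4*130:4*240,4*200:4*320],None,fx=1.3,fy=1.3))
E
```

```text
t 24.85 pos [0.5564 0.0384 0.2625] alpha 91.0 F [-0.5  0.4 -3.2] T [ 0.06 -0.15  0.05] w 0.0193 gf 59.2 q [ 0.27  0.42 -0.55  1.96  0.29  0.84  1.15]
units x,y,z (after turn): [-0.01 -0.1   1.5 ] turn 0.01
0.86
(212, np.float32(43.383778), np.float64(27.407831711035897), 'line offset at g px', np.float64(-1.3488413916493336), array([  0.72676915,  -0.6868818 , 256.54047   , 149.16818   ],
      dtype=float32), 'head', (248.72610473632812, 156.8312225341797), (34.55716323852539, 22.50605010986328), 61.38954162597656, np.int64(613))
24.000000000000004 ((247.65321350097656, 155.3144989013672), (35.83180618286133, 20.744937896728516), 65.28053283691406)
27.0 ((248.1005401611328, 156.24851989746094), (35.65038299560547, 20.641918182373047), 61.805015563964844)
29.999999999999996 ((248.3435821533203, 157.28985595703125), (35.5042839050293, 20.607250213623047), 59.53446960449219)
33.0 ((248.7607421875, 158.2291259765625), (35.381492614746094, 20.63699722290039), 56.6125373840332)
```

View pics/m7.png

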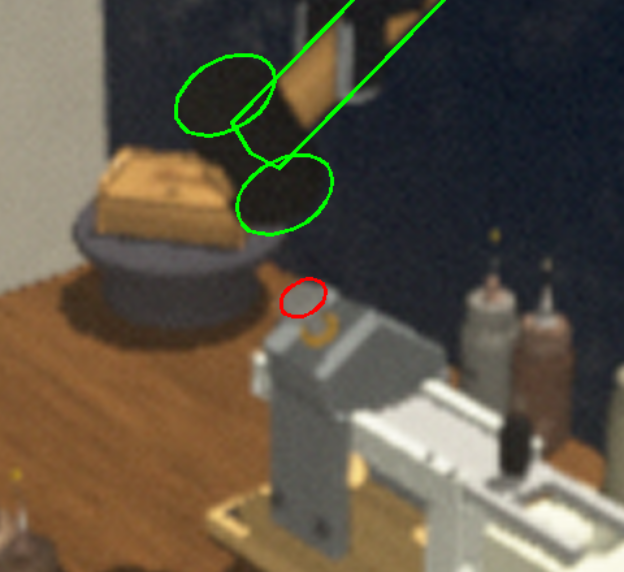

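Head outline fits the model (tilt about 28°), with the face centre at about (285,195) and the red circle on the pin head at (303,297). Approaching along the pin axis.

Request:
{"fn": "send_rows", "kwargs": {
  "steps": [
    [[0,-0.1,0.5],0],
    [[0,0,0.5],0],
    [[0,0,0.5],0],
    [[-0.2,0,0.35],0],
    [[-0.1,0,0.17],0],
    [[0,0,0],0]
  ]
}}

```text
time: 25.6
eef_pos: [0.5653, 0.0347, 0.2116]
tool_rot: [-0.0, -0.008, 1.0, 0.0]
wrist_force: [0.9, -0.2, -3.0]
gripper_width: 0.0191
gripper_force: 59.2
```

```bash
python3 - <<'E'
from h import *
s=st((.5667,.036,.2077),90.9)
E
```

```text
t 25.6 pos [0.5653 0.0347 0.2116] alpha 90.9 F [ 0.9 -0.2 -3. ] T [ 0.   -0.15  0.03] w 0.0191 gf 59.2 q [ 0.24  0.49 -0.52  1.99  0.35  0.75  1.1 ]
units x,y,z (after turn): [-0.06  0.05  0.16] turn 0.0
```

Request:
{"fn": "send_rows", "kwargs": {
  "steps": [
    [[-0.1,0.03,0.17],0],
    [[-0.1,0,0.17],0],
    [[-0.1,0,0.17],0],
    [[0,0,0],0]
  ]
}}

```text
time: 26.0
eef_pos: [0.5728, 0.0355, 0.2002]
tool_rot: [0.0, -0.008, 1.0, -0.0]
wrist_force: [-2.4, -1.2, 4.1]
gripper_width: 0.0188
gripper_force: 60.2
```

Request:
{"fn": "send_rows", "kwargs": {
  "steps": [
    [[-0.1,0,0.17],0],
    [[0,0,0],0]
  ]
}}

```text
time: 26.2
eef_pos: [0.5752, 0.0356, 0.1959]
tool_rot: [0.0, -0.008, 1.0, -0.0]
wrist_force: [-1.7, -0.7, 4.1]
gripper_width: 0.0191
gripper_force: 60.1
```

```bash
python3 - <<'E'
from h import *
st()
E
```

```text
t 26.2 pos [0.5752 0.0356 0.1959] alpha 90.9 F [-1.7 -0.7  4.1] T [-0.24  0.49  0.01] w 0.0191 gf 60.1 q [ 0.22  0.52 -0.5   1.98  0.37  0.73  1.09]
```

Request:
{"fn": "send_rows", "kwargs": {
  "steps": [
    [[-0.1,0,0.17],0],
    [[0,0,0],0]
  ]
}}

```text
time: 26.4
eef_pos: [0.5789, 0.0358, 0.1931]
tool_rot: [0.001, -0.008, 1.0, -0.0]
wrist_force: [-2.4, -0.9, 10.9]
gripper_width: 0.0193
gripper_force: 61.3
```

Request:
{"fn": "send_rows", "kwargs": {
  "steps": [
    [[-0.1,0,0.17],0],
    [[0,0,0],0]
  ]
}}

```text
time: 26.6
eef_pos: [0.5832, 0.0359, 0.1899]
tool_rot: [0.003, -0.008, 1.0, -0.0]
wrist_force: [0.5, -2.0, 12.5]
gripper_width: 0.0189
gripper_force: 61.9
```

```bash
python3 - <<'E'
from h import *
s=st(); g=s['eef_pos']-[0,0,.003]
f=bot.capture('scene'); d=bot.silhouettes('scene','mallet'); print(handle(f,d[0]['mask'],g,.016))
E
```

```text
t 26.6 pos [0.5832 0.0359 0.1899] alpha 90.9 F [ 0.5 -2.  12.5] T [-0.41  0.49  0.06] w 0.0189 gf 61.9 q [ 0.22  0.54 -0.49  1.97  0.38  0.72  1.08]
(195, np.float32(32.86183), np.float64(13.511128406403795), 'line offset at g px', np.float64(-1.503260565221982), array([  0.8399815,  -0.542615 , 269.42062  , 169.8875   ], dtype=float32), 'head', (266.2000427246094, 179.39999389648438), (32.29711151123047, 43.57174301147461), 86.633544921875, np.int64(570))
```

The mallet slipped in the grip to about 14–20°. I back off along the axis and check the pin.

Request:
{"fn": "send_rows", "kwargs": {
  "steps": [
    [[0.2,0,-0.35],0],
    [[0.3,0,-0.52],0],
    [[0.5,0,-0.87],0],
    [[0.5,0,-0.87],0],
    [[0,0,0],0]
  ]
}}

```text
time: 27.2
eef_pos: [0.5414, 0.0357, 0.2546]
tool_rot: [0.002, -0.008, 1.0, -0.0]
wrist_force: [0.8, 1.0, -3.3]
gripper_width: 0.0195
gripper_force: 59.7
```

```bash
cat >> h.py <<'E'
def pin(f):
    """best pin travel by projecting bright/grey change vs first picture: ascii of patch"""
    a=cv2.imread('pics/scene0.png'); 
    n=np.array([-.5,0,.866]); pt=np.array([.532,.0355,.145])
    print('pin px up/down',proj(f,np.array([pt,pt-.0145*n])).round(1).tolist())
    A=a[176:202,246:270].max(2);B=f['color'][176:202,246:270].max(2)
    for r in range(0,26): print(176+r,' '.join('%3d'%v for v in A[r,::2]),' | ',' '.join('%3d'%v for v in B[r,::2]))
E
python3 - <<'E'
from h import *
s=st(); g=s['eef_pos']-[0,0,.003]
f=bot.capture('scene'); d=bot.silhouettes('scene','mallet'); print(handle(f,d[0]['mask'],g,.016))
pin(f); print([(np.round(x['xy'],1).tolist(),round(x['conf'],2)) for x in bot.tip_of('scene','pin_top')[:3]])
E
```

```text
t 27.2 pos [0.5414 0.0357 0.2546] alpha 91.0 F [ 0.8  1.  -3.3] T [-0.   -0.25  0.01] w 0.0195 gf 59.7 q [ 0.27  0.41 -0.56  2.    0.29  0.81  1.14]
(233, np.float32(35.406708), np.float64(17.822761850025113), 'line offset at g px', np.float64(-1.715293992889328), array([  0.81505996,  -0.5793766 , 256.91986   , 149.08727   ],
      dtype=float32), 'head', (258.2481994628906, 156.14170837402344), (35.1358642578125, 56.25136947631836), 77.73522186279297, np.int64(646))
pin px up/down [[257.7, 186.7], [260.1, 190.4]]
176 118  89  88  84  48  46  41  40  41  41  47  46  |   61  69  88  87  47  39  44  44  44  43  41  43
177 114  86  87  69  47  44  42  42  45  42  42  42  |   87  86  87  73  42  44  42  43  41  44  45  40
178  89  85  80  50  48  44  40  37  43  42  46  42  |   88  88  76  54  48  43  42  41  42  42  43  44
179  83  79  64  50  47  45  45  40  43  42  44  45  |   85  79  62  51  46  41  42  44  40  42  43  50
180  71  62  79  73  45  43  42  37  43  42  44  48  |   74  68  76  72  46  42  40  37  49  43  44  48
181  53  62 108 108  54  41  43  40  38  47  43  48  |   60
[... 1449 characters left out ...]
 |  128 128 126 152 152 101 112 132 139 109 134 151
196 136 133 121 144 145 102 107 173 163 157 158 133  |  136 129 122 146 147  98 102 128 114 111 154 135
197 125 149 149 116 122  97 100 150 154 154 152 109  |  127 145 149 117 129  95  99  97 103 134 154 109
198 125 159 197  92  95  96  96 151 157 158 138  96  |  126 162 200  91 111  94  96  95 109 156 141  96
199 126 148 199  88  80  94  97 152 156 156 111  93  |  127 149 203  89  86  91  96  97 134 156 110  90
200 126 135 145  82  83  89  94 153 154 138  93  92  |  126 134 147  89  88  87  90 107 158 138  97  92
201 120 135 138  83  81  83  88 135 155 114  94  96  |  122 130 138  85  84  84  88 116 156 113  95  89
[([258.5, 190.4], 0.57)]
```

Request:
{"fn": "send_rows", "kwargs": {
  "steps": [
    [[0.3,1,0],0],
    [[0.3,1,0],0],
    [[0.3,1,0],0],
    [[0.3,1,0],0],
    [[0,0,0],0]
  ]
}}

```text
time: 27.85
eef_pos: [0.5092, 0.1393, 0.2515]
tool_rot: [-0.001, -0.011, 1.0, 0.002]
wrist_force: [0.2, 0.1, -2.4]
gripper_width: 0.0189
gripper_force: 59.6
```

```bash
python3 - <<'E'
from h import *
s=st()
f=bot.capture('scene'); pin(f); print([(np.round(x['xy'],1).tolist(),round(x['conf'],2)) for x in bot.tip_of('scene','pin_top')[:3]])
a=cv2.imread('pics/scene0.png')[160:215,225:290]; b=f['color'][160:215,225:290]
cv2.imwrite('pics/m8.png',cv2.resize(np.hstack([a,b]),None,fx=6,fy=6,interpolation=cv2.INTER_CUBIC))
E
```

```text
t 27.85 pos [0.5092 0.1393 0.2515] alpha 91.3 F [ 0.2  0.1 -2.4] T [ 0.05 -0.13  0.  ] w 0.0189 gf 59.6 q [ 0.09  0.4  -0.58  2.03  0.3   0.79  0.94]
pin px up/down [[257.7, 186.7], [260.1, 190.4]]
176 118  89  88  84  48  46  41  40  41  41  47  46  |  121  87  92  84  48  41  43  41  43  42  44  47
177 114  86  87  69  47  44  42  42  45  42  42  42  |  116  85  82  67  46  44  43  44  43  42  46  42
178  89  85  80  50  48  44  40  37  43  42  46  42  |   91  84  75  55  47  42  40  43  43  40  40  43
179  83  79  64  50  47  45  45  40  43  42  44  45  |   87  78  61  49  47  46  41  43  42  41  42  46
180  71  62  79  73  45  43  42  37  43  42  44  48  |   76  61  76  72  46  40  42  39  43  39  45  45
181  53  62 108 108  54  41  43  40  38  47  43  48  |   58  60 105 111  49  45  45  36  42  41  47  45
182  53  62 124 119  85  63  45  36  41  40  45  45  |   53  62 124 122  88  59  43  41  41  38  45  49
183  49  56 113 128 119 104  87  56  47  40  39  41  |   50  53 110 129 115  90  51  41  46  40  43  43
184  50  55  84 133 125 144 154 124  74  46  43  44  |   48  53  83 13
[... 1126 characters left out ...]
 |  125 124 122 153 157 105 112 134 137 155 155 152
196 136 133 121 144 145 102 107 173 163 157 158 133  |  131 130 121 144 145  99  99 129 122 155 157 131
197 125 149 149 116 122  97 100 150 154 154 152 109  |  128 147 149 116 131  97  98 101 132 156 154 110
198 125 159 197  92  95  96  96 151 157 158 138  96  |  125 159 199  89 107  91 101 108 154 158 134  94
199 126 148 199  88  80  94  97 152 156 156 111  93  |  127 147 201  91  86  89 121 132 154 157 110  93
200 126 135 145  82  83  89  94 153 154 138  93  92  |  125 130 146  84  84  89 131 154 160 141  94  90
201 120 135 138  83  81  83  88 135 155 114  94  96  |  123 131 142  83  85  87 104 140 158 115  93  90
[([259.9, 190.1], 0.49)]
```

View pics/m8.png

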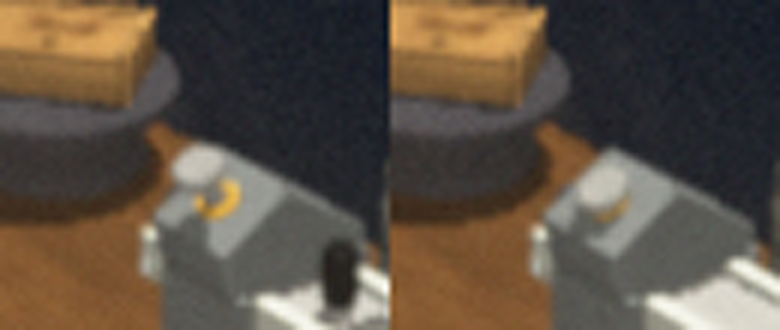

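The pin stays down: its disc moved from (195,165) in the left "before" crop to (605,185) in the right one, with the brass ring nearly covered. Now I take the mallet back.

```bash
python3 - <<'E'
from h import *
s=st((.469,.2678,.09),85)
E
```

```text
t 27.95 pos [0.5104 0.1349 0.2512] alpha 91.0 F [ 0.6 -0.4 -3.2] T [-0.04 -0.21  0.02] w 0.0191 gf 59.6 q [ 0.1   0.4  -0.57  2.03  0.3   0.79  0.94]
units x,y,z (after turn): [2.11 5.15 6.45] turn 0.75
```

Request:
{"fn": "send_rows", "kwargs": {
  "steps": [
    [[0,0,0],0.4],
    [[0,0,0],0.35],
    [[0.4,0.9,0],0],
    [[0.4,0.9,0],0],
    [[0.4,0.9,0],0],
    [[0.4,0.9,0],0],
    [[0.4,0.9,0],0],
    [[0.1,0.65,0],0]
  ]
}}

```text
time: 28.75
eef_pos: [0.4694, 0.2678, 0.2516]
tool_rot: [-0.001, 0.044, 0.999, -0.0]
wrist_force: [0.1, -0.6, -3.2]
gripper_width: 0.0195
gripper_force: 59.6
```

Request:
{"fn": "send_rows", "kwargs": {
  "steps": [
    [[0,0,1],0],
    [[0,0,1],0],
    [[0,0,1],0],
    [[0,0,1],0],
    [[0,0,1],0],
    [[0,0,0.8],0],
    [[0,0,0.4],0],
    [[0,0,0],0]
  ]
}}

```text
time: 29.55
eef_pos: [0.47, 0.2663, 0.0958]
tool_rot: [-0.001, 0.045, 0.999, -0.001]
wrist_force: [-0.1, 0.8, -2.3]
gripper_width: 0.0191
gripper_force: 59.5
```

```bash
python3 - <<'E'
from h import *
s=st((.469,.2678,.0624),85); g=s['eef_pos']-[0,0,.003]
f=bot.capture('scene'); d=bot.silhouettes('scene','mallet'); print(handle(f,d[0]['mask'],g,-.087))
E
```

```text
t 29.55 pos [0.47   0.2663 0.0958] alpha 84.8 F [-0.1  0.8 -2.3] T [ 0.   -0.14  0.02] w 0.0191 gf 59.5 q [-0.31  0.63 -0.4   2.11  0.51  0.49  0.39]
units x,y,z (after turn): [0.05 0.06 1.33] turn -0.02
(266, np.float32(36.80143), np.float64(24.335918706914033), 'line offset at g px', np.float64(-1.8804844625451211), array([  0.80071646,  -0.59904355, 186.0905    , 179.72137   ],
      dtype=float32), 'head', (165.83677673339844, 192.22021484375), (29.00857162475586, 16.483779907226562), 59.74356460571289, np.int64(438))
```

Request:
{"fn": "send_rows", "kwargs": {
  "steps": [
    [[0.1,0.03,0.4],0],
    [[0.05,0,0.4],0],
    [[0,0,0.15],0],
    [[0,0,0],0]
  ]
}}

```text
time: 30.05
eef_pos: [0.4657, 0.2683, 0.0729]
tool_rot: [-0.001, 0.044, 0.999, -0.001]
wrist_force: [1.0, -0.0, -2.6]
gripper_width: 0.019
gripper_force: 59.6
```

Request:
{"fn": "send_rows", "kwargs": {
  "steps": [
    [[0,0,0.15],0],
    [[0,0,0],0]
  ]
}}

```text
time: 30.25
eef_pos: [0.4663, 0.2686, 0.0696]
tool_rot: [-0.0, 0.044, 0.999, -0.0]
wrist_force: [0.7, -0.4, -3.6]
gripper_width: 0.019
gripper_force: 59.6
```

Request:
{"fn": "send_rows", "kwargs": {
  "steps": [
    [[0,0,0.15],0],
    [[0,0,0],0]
  ]
}}

```text
time: 30.45
eef_pos: [0.4662, 0.2685, 0.0658]
tool_rot: [-0.0, 0.044, 0.999, -0.0]
wrist_force: [-1.0, 0.7, -3.4]
gripper_width: 0.019
gripper_force: 59.6
```

Request:
{"fn": "send_rows", "kwargs": {
  "steps": [
    [[0,0,0.15],0],
    [[0,0,0],0]
  ]
}}

```text
time: 30.65
eef_pos: [0.4676, 0.2686, 0.0632]
tool_rot: [0.001, 0.045, 0.999, -0.0]
wrist_force: [1.6, -0.4, 6.5]
gripper_width: 0.0191
gripper_force: 61.1
```

Request:
{"fn": "send_rows", "kwargs": {
  "gripper": 0.767,
  "steps": [
    [[0,0,0],0],
    [[0,0,0],0],
    [[-0.11,0,0.15],0],
    [[-0.11,0,0.15],0],
    [[-0.11,0,0.16],0],
    [[-0.09,0,0.17],0],
    [[0,0,0],0]
  ]
}}

```text
time: 31.35
eef_pos: [0.4765, 0.2678, 0.0455]
tool_rot: [-0.001, 0.045, 0.999, 0.0]
wrist_force: [0.8, -0.5, -1.0]
gripper_width: 0.0201
gripper_force: 5.0
```

```bash
python3 - <<'E'
from h import *
s=st((.4835,.2667,.038),85); g=s['eef_pos']-[0,0,.003]
f=bot.capture('scene'); d=bot.silhouettes('scene','mallet'); print(handle(f,d[0]['mask'],g,-.087))
E
```

```text
t 31.35 pos [0.4765 0.2678 0.0455] alpha 84.9 F [ 0.8 -0.5 -1. ] T [ 0.01 -0.27  0.01] w 0.0201 gf 5.0 q [-0.36  0.71 -0.32  2.12  0.57  0.4   0.34]
units x,y,z (after turn): [-0.28 -0.02  0.3 ] turn -0.02
(312, np.float32(21.02016), np.float64(5.19877393406222), 'line offset at g px', np.float64(-1.2354666201440736), array([  0.9334543 ,  -0.35869646, 189.6584    , 194.8346    ],
      dtype=float32), 'head', (168.44119262695312, 202.76470947265625), (28.376667022705078, 17.46256446838379), 75.96376037597656, np.int64(439))
```

Request:
{"fn": "send_rows", "kwargs": {
  "steps": [
    [[-0.1,0,0.1],0],
    [[-0.1,0,0.1],0],
    [[-0.06,0,0.1],0],
    [[0,0,0],0]
  ]
}}

```text
time: 31.85
eef_pos: [0.4828, 0.2668, 0.0385]
tool_rot: [-0.001, 0.044, 0.999, -0.0]
wrist_force: [-0.6, 0.6, -2.4]
gripper_width: 0.0201
gripper_force: 4.8
```

```bash
python3 - <<'E'
from h import *
s=st(); g=s['eef_pos']-[0,0,.003]
f=bot.capture('scene'); d=bot.silhouettes('scene','mallet'); print(handle(f,d[0]['mask'],g,-.087)); print(fit([(f,d[0]['mask'])],'mallet',[.4245,.2715,3.055]))
E
```

```text
t 31.85 pos [0.4828 0.2668 0.0385] alpha 84.9 F [-0.6  0.6 -2.4] T [ 0.01  0.09 -0.04] w 0.0201 gf 4.8 q [-0.36  0.73 -0.32  2.11  0.58  0.39  0.34]
(257, np.float32(15.994264), np.float64(0.0), 'line offset at g px', np.float64(-1.214803999708357), array([  0.9612893 ,  -0.27554116, 192.1473    , 196.68199   ],
      dtype=float32), 'head', (170.51220703125, 203.10975646972656), (28.16004180908203, 16.454299926757812), 83.6598129272461, np.int64(409))
(array([0.42237464, 0.26894463, 3.14943284]), np.float64(0.3269681266415845))
```

Request:
{"fn": "send_rows", "kwargs": {
  "steps": [
    [[0,0,0.08],0],
    [[0,0,0],0]
  ]
}}

```text
time: 32.15
eef_pos: [0.4838, 0.2669, 0.0372]
tool_rot: [0.0, 0.045, 0.999, -0.0]
wrist_force: [0.5, -0.6, -0.2]
gripper_width: 0.02
gripper_force: 5.1
```

Request:
{"fn": "send_rows", "kwargs": {
  "gripper": 0,
  "steps": [
    [[0,0,0],0],
    [[0,0,0],0],
    [[0,0,0],0],
    [[0,0,0],0],
    [[0,0,-0.5],0],
    [[0,0,-1],0],
    [[0,0,-1],0],
    [[0,0,-1],0]
  ]
}}

```text
time: 32.95
eef_pos: [0.483, 0.267, 0.1262]
tool_rot: [0.0, 0.044, 0.999, 0.0]
wrist_force: [0.2, 0.4, -0.1]
gripper_width: 0.0855
gripper_force: 0.0
```

Request:
{"fn": "send_rows", "kwargs": {
  "steps": [
    [[0,0,-1],0],
    [[0,0,-1],0],
    [[0,0,-1],0],
    [[0,0,-1],0],
    [[0,-1,0],0],
    [[0,-1,0],0],
    [[0,-1,0],0],
    [[0,0,0],0]
  ]
}}

```text
time: 33.75
eef_pos: [0.4757, 0.1878, 0.2248]
tool_rot: [-0.001, 0.047, 0.999, -0.002]
wrist_force: [0.2, 0.3, -0.0]
gripper_width: 0.0859
gripper_force: 0.0
```

```bash
python3 - <<'E'
from h import *
s=st()
for c in('scene','top'):
    f=bot.capture(c); d=bot.silhouettes(c,'mallet')
    if d:
        print(c,d[0]['conf'],fit([(f,d[0]['mask'])],'mallet',[.4245,.2715,3.055]))
        if c=='scene':
            print(handle(f,d[0]['mask'],np.array([.483,.267,.033]),-.087)[:3])
            pin_t=bot.tip_of(c,'pin_top'); print([(np.round(x['xy'],1).tolist(),round(x['conf'],2)) for x in pin_t[:2]])
            print([(n,[(np.round(x['xy'],1).tolist(),round(x['conf'],2)) for x in bot.tip_of(c,n)[:1]]) for n in('bar_knob','squat_bottle','brown_bottle','tin','mug','slim_bottle','pin_case')])
            A=cv2.imread('pics/scene0.png').astype(int); df=(abs(f['color'].astype(int)-A).max(2)>50)
            n,_,q,_=cv2.connectedComponentsWithStats(df.astype(np.uint8)); print([r.tolist() for r in q[1:] if r[4]>25])
E
```

```text
t 33.75 pos [0.4757 0.1878 0.2248] alpha 84.6 F [ 0.2  0.3 -0. ] T [ 0.03  0.05 -0.02] w 0.0859 gf 0.0 q [-0.04  0.41 -0.56  2.09  0.33  0.72  0.67]
scene 0.98 (array([0.42345949, 0.26987863, 3.11576569]), np.float64(0.11872722175497619))
(465, np.float32(17.34591), np.float64(0.920570373496503))
[([257.0, 189.2], 0.38)]
[('bar_knob', [([296.7, 214.6], 0.56)]), ('squat_bottle', [([192.1, 246.6], 0.93)]), ('brown_bottle', [([204.7, 259.6], 0.83)]), ('tin', [([236.9, 289.3], 0.8)]), ('mug', [([311.2, 246.3], 0.64)]), ('slim_bottle', [([351.7, 245.3], 0.83)]), ('pin_case', [([233.7, 171.5], 0.98)])]
[[0, 0, 81, 142, 4333], [58, 0, 107, 201, 6561], [167, 0, 48, 74, 2765], [445, 0, 74, 39, 1009], [518, 49, 23, 10, 70], [536, 56, 10, 39, 154], [180, 74, 39, 77, 1902], [460, 142, 52, 28, 673], [253, 184, 8, 6, 31], [2, 186, 17, 7, 58], [257, 189, 8, 7, 36], [278, 202, 25, 23, 185], [65, 207, 7, 50, 183], [294, 219, 41, 39, 791], [135, 220, 49, 48, 1181], [431, 233, 5, 19, 40], [291, 258, 18, 12, 65], [82, 289, 43, 41, 976], [303, 289, 53, 49, 1565], [63, 298, 19, 29, 103], [70, 340, 22, 28, 182], [0, 377, 95, 43, 2082]]
top 0.51 (array([0.42646711, 0.27337161, 3.48438175]), np.float64(0.5453880833434872))
```

```bash
python3 -c "
from cell import bot
print(bot.finish_job())"
```

```text
the job is handed in; nothing more can be done
None
```

The job is handed in at about 34 s: top half seated, lock bar at its end stop, pin caught down, and mallet back on its face near its old spot with the handle level. The mallet slipped in the grip during the push, from about 28° to somewhere between 14° and 20°, so its face was probably not square on the leaning pin when it caught.

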